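# Load the kiln shelf with a row of test cups, keeping their order

### The arm

A 6-joint arm with a two-finger parallel gripper is mounted at the origin on the work surface. World frame = base frame: x ahead of the robot, y to its left, z up, the work surface at z = 0. Lengths are in m, angles in rad, forces in N, time in s.
With the tool pointing down it reaches from about 0.25 to 0.8 m from the base axis. Payload 3.9 kg.
Tool frame: the origin (TCP) lies at the very end of the fingers, on their centre line; the grasp point (between the pads) lies ctrl.grip_depth behind it (ctrl.grip_depth is the distance from the TCP to the grasp point, in m); z points along the fingers, y is the line along which they close (so a half turn about z gives the same grasp; the last joint's range is limited). The gripper opens to 85 mm and grips with 20 to 120 N. Pads are 22 mm wide; open, the fingers measure 114 mm over their backs; the gripper's body (76 mm by 85 mm) begins 54 mm behind the grasp point. The pads swing forward as they close: fully open they stand 13 mm farther back than shut.
Start: joints at [1.13, 0.26, -0.138, 1.173, 0, 1.571], TCP at [0.224, 0.475, 0.231] pointing down, gripper open.
Joint ranges: [-2.78, 2.78], [-0.83, 1.72], [-1.28, 1.37], [-1.9, 2.12], [-1.57, 1.48], [-3.14, 3.14]. Speed limits (rad/s): [2.57, 2.57, 3.14, 3.14, 3.14, 3.14].

### API

Orientations are given as [roll, pitch, yaw] about the fixed x, y, z axes, in that order (R = Rz(yaw) Ry(pitch) Rx(roll)).
In Python, from plant import ctrl gives the robot as it stands.
- The arm moves only by the tool send_rows, never from a script. Its argument "motion" is a list of rows, each an object of numbers: "x", "y", "z": the shift along the tool's x, y, z in units of 25 mm (1.0 is 25 mm); "rx", "ry", "rz": the turn, a rotation vector about the tool's x, y, z in units of 5 degrees (1.0 is 5 degrees); "hand": the gripper's target within -1 to 1 (shut at 1, half-way at 0, fully open at -1). In form: [{"x": .., "y": .., "z": .., "rx": .., "ry": .., "rz": .., "hand": ..}, ...]. A call has exactly 10 rows; each row is the pose to reach, as a shift and turn from the pose commanded when the call began, along the tool's axes at that moment; what a row does not reach only later rows make up. A row lasts 1/12 s, in which the tool goes at most 41.7 mm and 7.16 degrees, less where a joint would pass 70% of its speed; a pose out of reach is approached as far as the arm can. A call with a gripper value outside its range is refused whole. The fingers move at their own pace and stop on an object; "squeeze" is the grip in N (left out, the last holds). Time passes only in rows, so rows that repeat a pose let the fingers close, or fill a call up. It gives the time, the measured TCP pose, the force, the opening and the grip force at its end, in the units of the state.
- ctrl.get_state(): the state, without advancing time (a new reading comes with each control period).
- ctrl.capture(name): name is "side" or "top" or "wrist"; returns (picture, depth): 400x640x3 uint8, blue, green, red; 400x640 float32, m along the optical axis (not along the pixel's ray), 0 where there is no reading.
- ctrl.camera_info(name): a dict with "vfov" (degrees; the focal length in pixels is half the picture's height over the tangent of half this angle, whatever the lens; pixels are square), "cx", "cy" (the principal point, pixels), "world_to_cam" (4x4, takes a point from world to camera coordinates). Camera axes: x right, y up, looking along -z (the intrinsics and any distortion apply to the point x, -y, -z); pixel columns grow to the right and rows downward; lengths in m; the calibration is good to about 2 mm. A picture is of the moment at which its call begins: read the wrist's pose just before it. camera_info takes no time and is no camera call; for the wrist camera it gives the pose at the moment of the call.
- ctrl.job_done(): hands the job in; it is judged then, once.
The state is a dict: "t": time; "joints": joint angles; "joint_velocities": joint speeds; "joint_torque": joint torques, N m; "position": TCP position; "eef_rot": TCP orientation; "wrist_force": force on the tool from outside, world axes, zero at the start; "ft_torque": the same for the moment, N m; "gripper_width": finger opening in m; "gripper_force": force on a finger pad.
Only numpy, scipy, OpenCV 4.12 (cv2) and the standard library are available. Lean on these libraries where they do the work, as an engineer would, in place of code of your own. Each camera call takes 0.05 s, during which the arm holds its last target. There are 200 camera calls.

### The job

Load the kiln shelf for a glaze test: lift the four glazed cups one by one off their bats on the wooden drying board and stand each upright in the middle of a cookie (round white disc) on the cream kiln shelf, one cup to a cookie. Keep the row in the same order, left to right, as it stood on the board at the start, because the firing log goes by the order in the row. Set the cups down gently: do not drop them or tip them over.

Things in the scene. Friction and masses are not known exactly. Their poses are not given: they have to be found in the camera images.
- cup_white_mid (a point): Centre, half-way up, of the loose test cup with white glaze and bare dark clay foot: open, round, 70 mm tall, nearly straight-sided, 57 mm outside diameter at the rim, 56 mm at half height, foot 42 mm, wall 4.5 mm, about 160 g, z axis up. The point is on its axis, 35 mm above its underside. Starts upright in the middle of its bat.
- cup_yellow_mid (a point): Centre, half-way up, of the loose test cup with ochre yellow glaze and bare dark clay foot: open, round, 70 mm tall, nearly straight-sided, 57 mm outside diameter at the rim, 56 mm at half height, foot 42 mm, wall 4.5 mm, about 160 g, z axis up. The point is on its axis, 35 mm above its underside. Starts upright in the middle of its bat.
- cup_blue_mid (a point): Centre, half-way up, of the loose test cup with dark blue glaze and bare dark clay foot: open, round, 70 mm tall, nearly straight-sided, 57 mm outside diameter at the rim, 56 mm at half height, foot 42 mm, wall 4.5 mm, about 160 g, z axis up. The point is on its axis, 35 mm above its underside. Starts upright in the middle of its bat.
- cup_red_mid (a point): Centre, half-way up, of the loose test cup with red glaze and bare dark clay foot: open, round, 70 mm tall, nearly straight-sided, 57 mm outside diameter at the rim, 56 mm at half height, foot 42 mm, wall 4.5 mm, about 160 g, z axis up. The point is on its axis, 35 mm above its underside. Starts upright in the middle of its bat.
- bat_white: Round plywood bat, a flat disc 72 mm in diameter and 8 mm thick, fixed on the drying board; the white cup stands on it at the start, and the bat stays where it is. Origin: centre of its underside (its top is 8 mm higher).
- bat_yellow: Round terracotta (orange-brown) bat, a flat disc 72 mm in diameter and 8 mm thick, fixed on the drying board; the ochre yellow cup stands on it at the start, and the bat stays where it is. Origin: centre of its underside (its top is 8 mm higher).
- bat_blue: Round grey cement-board bat, a flat disc 72 mm in diameter and 8 mm thick, fixed on the drying board; the dark blue cup stands on it at the start, and the bat stays where it is. Origin: centre of its underside (its top is 8 mm higher).
- bat_red: Round black bat, a flat disc 72 mm in diameter and 8 mm thick, fixed on the drying board; the red cup stands on it at the start, and the bat stays where it is. Origin: centre of its underside (its top is 8 mm higher).
- drying_board: Fixed light wooden board, 160 (x) by 340 (y) by 20 mm thick, on the robot's left or right, with four bats in a row near x = -20, y = +120, +40, -40, -120 mm, in an order that changes. Origin: centre of its underside, on the table; x points away from the robot, y along the row to the robot's left. A loose wooden rib 7 mm high lies behind the row (x = +58 mm).
- kiln_shelf: Fixed cream slab on battens, 160 (x) by 340 (y) mm, top 27 mm above the table; origin on the table under its centre, x away from the robot, y along the row to the robot's left. On it four white cookies, 70 mm wide, tops 33 mm above the table, centres at x = -20, y = +120, +40, -40, -120 mm. Loose posts 50 mm tall and a cone pack stand behind them (x = +58 mm).
Things that resemble listed ones, but are neither listed nor needed, are in the scene too. Leave any pink or turquoise look-alike of the part that bears cup_blue_mid alone.

How it is judged:
By the outcome, as a careful person would: the job done as asked, in the order asked, and still so for the second after the job is handed in, with the robot touching nothing.
It also fails if it takes over 99 s, if anything falls off the work surface, if the arm or the gripper's body presses on something with over 40 N, if the wrist force passes 120 N, or if a joint passes its speed limit or range.

## Working session

There is one attempt and no reset: what is moved stays moved. The work goes in short steps, Python scripts to look and compute and a tool call to move; the robot and the scene stay as the last step left them, time stands still between calls to the robot, and variables do not carry over. Pictures are saved under pics/ and viewed, at most 14 in all, crops included, and the job is handed in when it is done.

Besides the shell and the picture viewer there is one more tool, called after ">>>" as a command line: name --argument value ..., lists and objects as JSON in quotes. send_rows: Moves the arm, as the interface text tells. Its arguments: {"type":"object","properties":{"motion":{"type":"array","items":{"type":"object","properties":{"x":{"type":"number"},"y":{"type":"number"},"z":{"type":"number"},"rx":{"type":"number"},"ry":{"type":"number"},"rz":{"type":"number"},"hand":{"type":"number"}}}},"squeeze":{"type":"number"}},"required":["motion"]}

```bash
ls; mkdir -p pics; python3 - <<'E'
from plant import ctrl
import cv2
for n in("top","side"):
    p,d=ctrl.capture(n); cv2.imwrite(f"pics/{n}0.png",p)
    i=ctrl.camera_info(n); print(n,{k:(v if k!='world_to_cam' else v) for k,v in i.items()})
s=ctrl.get_state(); print(s); print(ctrl.grip_depth)
E
```

```text
pics
top {'vfov': 43.203090630962855, 'cx': 318.6718942447117, 'cy': 208.42446130748442, 'world_to_cam': array([[ 0.02069127, -0.9991369 ,  0.03601839, -0.03509055],
       [ 0.98565474,  0.02642127,  0.16669327, -0.54097928],
       [-0.16750105,  0.0320526 ,  0.98535071, -1.01291007],
       [ 0.        ,  0.        ,  0.        ,  1.        ]])}
side {'vfov': 48.589657877846356, 'cx': 319.7315327779263, 'cy': 195.4399830941422, 'world_to_cam': array([[-0.99104985, -0.13327137,  0.00767674,  0.49664404],
       [ 0.09075997, -0.63051837,  0.77084967, -0.09244815],
       [-0.09789186,  0.7646472 ,  0.63697084, -1.14427671],
       [ 0.        ,  0.        ,  0.        ,  1.        ]])}
{'t': 0.1, 'joints': array([ 1.13000545e+00,  2.60615433e-01, -1.39244061e-01,  1.17273241e+00,
        2.27174504e-05,  1.57080451e+00]), 'joint_velocities': array([-0.00023396, -0.00126583,  0.00309501,  0.00040195,  0.00175207,
        0.0010094 ]), 'joint_torque': array([ 1.04031456e-03, -4.06508267e+01,  2.54527527e+01,  1.00574055e-02,
        7.86460100e-05,  1.03729991e-05]), 'position': array([0.22371909, 0.47425234, 0.23054817]), 'eef_rot': array([-3.13979708e+00, -2.27027192e-05,  2.70079356e+00]), 'wrist_force': array([ 0.23104604, -0.28859278,  0.0198962 ]), 'ft_torque': array([ 0.01618747, -0.01683823, -0.01376344]), 'gripper_force': 0.0, 'gripper_width': 0.08529329458409411}
0.0187
```

View pics/top0.png

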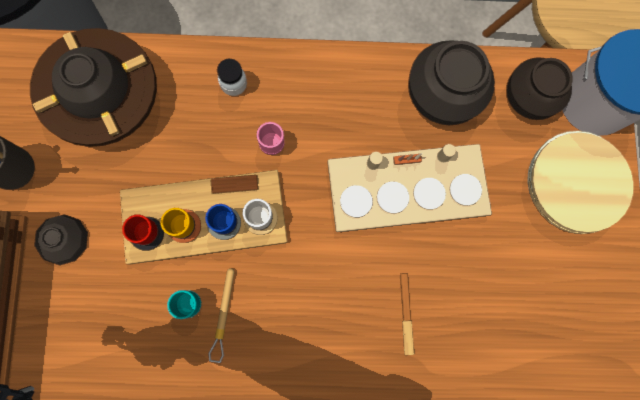

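View pics/side0.png

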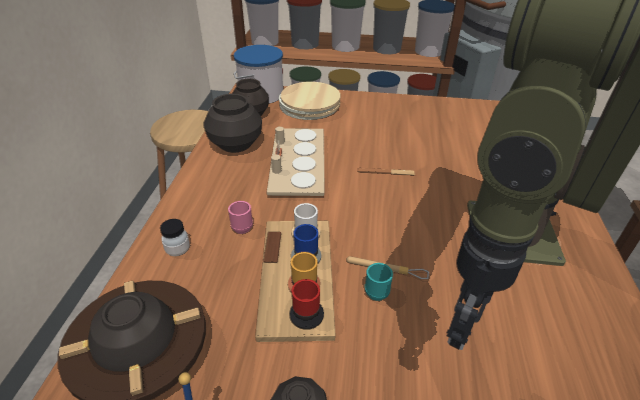

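The top view shows, left to right on the board, red (141,229), yellow (178,223), blue (221,220) and white (257,214). The cookies are at (357,201), (393,197), (430,193) and (466,190). The pink (270,138) and turquoise (184,305) look-alikes stand off the board, so I leave them alone. The dark blue cup stands on the grey bat, so it is the listed one.

```bash
cat > h.py <<'E'
from plant import ctrl
import numpy as np, cv2
def cloud(n):
    i=ctrl.camera_info(n); p,d=ctrl.capture(n)
    f=200/np.tan(np.radians(i['vfov'])/2)
    v,u=np.mgrid[:400,:640]
    P=np.stack([(u-i['cx'])/f*d,-(v-i['cy'])/f*d,-d],-1)
    M=np.linalg.inv(i['world_to_cam'])
    W=P@M[:3,:3].T+M[:3,3]; W[d==0]=np.nan
    return p,W
def circ(xy,r=None):
    from scipy.optimize import least_squares
    c=xy.mean(0)
    if r is None:
        s=least_squares(lambda q:np.hypot(*(xy-q[:2]).T)-q[2],[*c,.03],loss='soft_l1',f_scale=.001)
    return s.x
E
python3 - <<'E'
from h import *
p,W=cloud("top")
X,Y,Z=np.moveaxis(W,-1,0)
v,u=np.mgrid[:400,:640]
print("table z",np.nanmedian(Z[230:260,320:400]))
for nm,(a,b) in dict(red=(141,229),yel=(178,223),blu=(221,220),whi=(257,214),pink=(270,138),turq=(184,305)).items():
    m=(np.hypot(u-a,v-b)<26)&(Z>.02)
    zt=np.nanpercentile(Z[m],97); k=m&(Z>zt-.006)
    xy=W[k][:,:2]; print(nm,zt,k.sum(),circ(xy).round(4),(cv2.minEnclosingCircle(xy.astype(np.float32))))
g=p.min(2)
n,l,s,c=cv2.connectedComponentsWithStats(((g>205)&(Z>.02)&(Z<.045)).astype(np.uint8))
for i in range(1,n):
    if s[i,4]>200:
        k=l==i; print("cookie",c[i].round(1),s[i,4],W[k].mean(0).round(4),np.nanmedian(Z[k]).round(4))
# board and shelf rects
for nm,(a,b,lo,hi) in dict(board=(110,300,.014,.026),shelf=(320,500,.020,.040)).items():
    k=(u>a)&(u<b)&(v>135)&(v<270)&(Z>lo)&(Z<hi)
    kk=cv2.morphologyEx(k.astype(np.uint8),cv2.MORPH_OPEN,np.ones((5,5)))>0
    print(nm,cv2.minAreaRect(W[kk][:,:2].astype(np.float32)),np.median(Z[kk]))
E
```

```text
table z -0.00033811640434500134
red 0.09916689352116785 263 [0.4841 0.3336 0.0267] ((0.4831483066082001, 0.3204040825366974), 0.04374314099550247)
yel 0.09878642147298543 210 [0.4994 0.2616 0.026 ] ((0.49968084692955017, 0.262032687664032), 0.028765056282281876)
blu 0.09912808446851744 232 [0.5096 0.1745 0.0263] ((0.5084632039070129, 0.1622897833585739), 0.040882810950279236)
whi 0.0988906144928981 213 [0.5213 0.1029 0.0262] ((0.5173161029815674, 0.11303797364234924), 0.03949294984340668)
pink 0.07220905518506758 174 [0.6916 0.0846 0.0259] ((0.6914884448051453, 0.08461703360080719), 0.02859247848391533)
turq 0.0725560401973554 192 [0.3395 0.2449 0.026 ] ((0.3397198021411896, 0.24534815549850464), 0.028440464287996292)
cookie [465.6 189. ] 736 [ 0.5951 -0.3393  0.0326] 0.0326
cookie [429.3 192.9] 750 [ 0.5843 -0.2601  0.0326] 0.0326
cookie [392.7 196.8] 763 [ 0.5735 -0.1809  0.0327] 0.0327
cookie [355.8 200.7] 772 [ 0.5627 -0.1017  0.0327] 0.0327
board ((0.5243555307388306, 0.22412943840026855), (0.16102834045886993, 0.34083035588264465), 9.135180473327637) 0.019809608970539738
shelf ((0.5991265773773193, -0.21806979179382324), (0.1613260954618454, 0.3409993648529053), 7.701225757598877) 0.027760996554499373
```

```bash
cat >> h.py <<'E'
from scipy.spatial.transform import Rotation as Ro
YAW=np.radians(98.5)
def go(t,yaw=YAW):
    s=ctrl.get_state(); R=Ro.from_euler('xyz',s['eef_rot'])
    T=Ro.from_euler('xyz',[np.pi,0,yaw])
    print('d xyz',(R.inv().apply(np.array(t)-s['position'])/.025).round(2),'rot',(np.degrees((R.inv()*T).as_rotvec())/5).round(2))
E
python3 - <<'E'
from h import *
go([.5213,.1029,.20])
E
```

```text
d xyz [-17.1   -8.36   1.24] rot [-2.000e-02  1.000e-02  1.125e+01]
```

>>> send_rows --motion '[{"x": -0.7, "y": -0.35, "z": 0, "rz": 0.5, "hand": -1}, {"x": -2, "y": -1, "z": 0, "rz": 1.5, "hand": -1}, {"x": -3.3, "y": -1.6, "z": 0, "rz": 2.7, "hand": -1}, {"x": -4.6, "y": -2.25, "z": 0, "rz": 3.9, "hand": -1}, {"x": -5.9, "y": -2.9, "z": 0, "rz": 5.1, "hand": -1}, {"x": -7.2, "y": -3.5, "z": 0, "rz": 6.3, "hand": -1}, {"x": -8.5, "y": -4.15, "z": 0, "rz": 7.5, "hand": -1}, {"x": -9.8, "y": -4.8, "z": 0, "rz": 8.7, "hand": -1}, {"x": -11, "y": -5.4, "z": 0, "rz": 9.9, "hand": -1}, {"x": -12, "y": -5.85, "z": 0, "rz": 11.2, "hand": -1}]' --squeeze 30

```text
invalid input
```

```bash
python3 - <<'E'
from h import *
go([.5213,.1029,.17])
E
```

```text
d xyz [-17.1   -8.35   2.44] rot [-2.000e-02  1.000e-02  1.125e+01]
```

>>> send_rows --motion '[{"x": -0.7, "y": -0.35, "z": 0, "rx": 0, "ry": 0, "rz": 0.5, "hand": -1}, {"x": -2, "y": -1, "z": 0, "rx": 0, "ry": 0, "rz": 1.5, "hand": -1}, {"x": -3.3, "y": -1.6, "z": 0, "rx": 0, "ry": 0, "rz": 2.7, "hand": -1}, {"x": -4.6, "y": -2.25, "z": 0, "rx": 0, "ry": 0, "rz": 3.9, "hand": -1}, {"x": -5.9, "y": -2.9, "z": 0, "rx": 0, "ry": 0, "rz": 5.1, "hand": -1}, {"x": -7.2, "y": -3.5, "z": 0, "rx": 0, "ry": 0, "rz": 6.3, "hand": -1}, {"x": -8.5, "y": -4.15, "z": 0, "rx": 0, "ry": 0, "rz": 7.5, "hand": -1}, {"x": -9.8, "y": -4.8, "z": 0, "rx": 0, "ry": 0, "rz": 8.7, "hand": -1}, {"x": -11, "y": -5.4, "z": 0, "rx": 0, "ry": 0, "rz": 9.9, "hand": -1}, {"x": -12, "y": -5.85, "z": 0, "rx": 0, "ry": 0, "rz": 11.2, "hand": -1}]' --squeeze 30

```text
t: 0.98
position: [0.4338, 0.2123, 0.2311]
eef_rot: [-3.141, 0.001, 1.717]
wrist_force: [1.2, 1.1, -0.3]
gripper_width: 0.0854
gripper_force: 0.0
```

```bash
python3 - <<'E'
from h import *
go([.5213,.1029,.17])
E
```

```text
d xyz [-4.84  2.83  2.45] rot [-0.    0.01 -0.03]
```

>>> send_rows --motion '[{"x": -0.9, "y": 0.5, "z": 0.3, "rx": 0, "ry": 0, "rz": 0, "hand": -1}, {"x": -1.9, "y": 1.1, "z": 0.8, "rx": 0, "ry": 0, "rz": 0, "hand": -1}, {"x": -2.9, "y": 1.7, "z": 1.3, "rx": 0, "ry": 0, "rz": 0, "hand": -1}, {"x": -3.7, "y": 2.2, "z": 1.8, "rx": 0, "ry": 0, "rz": 0, "hand": -1}, {"x": -4.4, "y": 2.6, "z": 2.2, "rx": 0, "ry": 0, "rz": 0, "hand": -1}, {"x": -4.8, "y": 2.8, "z": 2.4, "rx": 0, "ry": 0, "rz": 0, "hand": -1}, {"x": -4.8, "y": 2.8, "z": 2.4, "rx": 0, "ry": 0, "rz": 0, "hand": -1}, {"x": -4.8, "y": 2.8, "z": 2.4, "rx": 0, "ry": 0, "rz": 0, "hand": -1}, {"x": -4.8, "y": 2.8, "z": 2.4, "rx": 0, "ry": 0, "rz": 0, "hand": -1}, {"x": -4.8, "y": 2.8, "z": 2.4, "rx": 0, "ry": 0, "rz": 0, "hand": -1}]'

```text
t: 1.82
position: [0.52, 0.1076, 0.1721]
eef_rot: [3.141, -0.0, 1.725]
wrist_force: [0.4, 0.6, -0.5]
gripper_width: 0.0856
gripper_force: 0.0
```

```bash
python3 - <<'E'
from h import *
go([.5213,.1029,.054])
p,W=cloud("wrist"); cv2.imwrite("pics/w1.png",p)
k=(W[...,2]>.090)&(W[...,2]<.104)
print(k.sum())
n,l,s,c=cv2.connectedComponentsWithStats(k.astype(np.uint8))
for i in range(1,n):
    if s[i,4]>80: print(c[i].round(),s[i,4],circ(W[l==i][:,:2]).round(4),p[l==i].mean(0).round())
E
```

```text
d xyz [-0.2   0.02  4.72] rot [ 0.01 -0.01  0.07]
4637
[323. 101.] 2502 [0.5106 0.1751 0.0255] [177.  86.  42.]
[324. 220.] 2135 [0.5222 0.1033 0.0257] [215. 217. 219.]
```

View pics/w1.png

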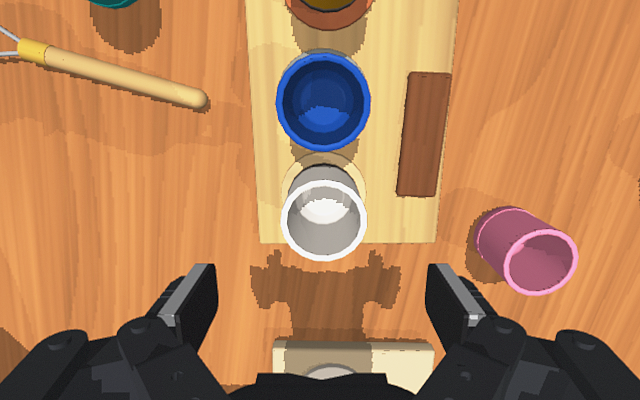

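The wrist view shows the white cup at (323,220), with the dark blue one behind it at (323,101). Both agree with the top view to 1 mm, and the fingers straddle x across the row. Descending.

>>> send_rows --motion '[{"x": -0.2, "y": 0, "z": 0.3, "rx": 0, "ry": 0, "rz": 0, "hand": -1}, {"x": -0.2, "y": 0, "z": 1.0, "rx": 0, "ry": 0, "rz": 0, "hand": -1}, {"x": -0.2, "y": 0, "z": 1.7, "rx": 0, "ry": 0, "rz": 0, "hand": -1}, {"x": -0.2, "y": 0, "z": 2.4, "rx": 0, "ry": 0, "rz": 0, "hand": -1}, {"x": -0.2, "y": 0, "z": 3.1, "rx": 0, "ry": 0, "rz": 0, "hand": -1}, {"x": -0.2, "y": 0, "z": 3.7, "rx": 0, "ry": 0, "rz": 0, "hand": -1}, {"x": -0.2, "y": 0, "z": 4.2, "rx": 0, "ry": 0, "rz": 0, "hand": -1}, {"x": -0.2, "y": 0, "z": 4.5, "rx": 0, "ry": 0, "rz": 0, "hand": -1}, {"x": -0.2, "y": 0, "z": 4.7, "rx": 0, "ry": 0, "rz": 0, "hand": -1}, {"x": -0.2, "y": 0, "z": 4.7, "rx": 0, "ry": 0, "rz": 0, "hand": -1}]'

```text
t: 2.7
position: [0.5203, 0.1016, 0.053]
eef_rot: [-3.14, 0.0, 1.724]
wrist_force: [-0.6, -0.2, 0.3]
gripper_width: 0.0854
gripper_force: 0.0
```

>>> send_rows --motion '[{"x": 0, "y": 0, "z": 0, "rx": 0, "ry": 0, "rz": 0, "hand": 0}, {"x": 0, "y": 0, "z": 0, "rx": 0, "ry": 0, "rz": 0, "hand": 0.2}, {"x": 0, "y": 0, "z": 0, "rx": 0, "ry": 0, "rz": 0, "hand": 0.4}, {"x": 0, "y": 0, "z": 0, "rx": 0, "ry": 0, "rz": 0, "hand": 0.5}, {"x": 0, "y": 0, "z": 0, "rx": 0, "ry": 0, "rz": 0, "hand": 0.5}, {"x": 0, "y": 0, "z": 0, "rx": 0, "ry": 0, "rz": 0, "hand": 0.5}, {"x": 0, "y": 0, "z": 0, "rx": 0, "ry": 0, "rz": 0, "hand": 0.5}, {"x": 0, "y": 0, "z": 0, "rx": 0, "ry": 0, "rz": 0, "hand": 0.5}, {"x": 0, "y": 0, "z": 0, "rx": 0, "ry": 0, "rz": 0, "hand": 0.5}, {"x": 0, "y": 0, "z": 0, "rx": 0, "ry": 0, "rz": 0, "hand": 0.5}]' --squeeze 30

```text
t: 3.53
position: [0.5221, 0.1018, 0.0549]
eef_rot: [3.139, -0.0, 1.723]
wrist_force: [-0.1, 0.7, 5.9]
gripper_width: 0.0562
gripper_force: 31.5
```

>>> send_rows --motion '[{"x": 0, "y": 0, "z": -0.1, "rx": 0, "ry": 0, "rz": 0, "hand": 0.5}, {"x": 0, "y": 0, "z": -0.4, "rx": 0, "ry": 0, "rz": 0, "hand": 0.5}, {"x": 0, "y": 0, "z": -0.8, "rx": 0, "ry": 0, "rz": 0, "hand": 0.5}, {"x": 0, "y": 0, "z": -1.3, "rx": 0, "ry": 0, "rz": 0, "hand": 0.5}, {"x": 0, "y": 0, "z": -1.8, "rx": 0, "ry": 0, "rz": 0, "hand": 0.5}, {"x": 0, "y": 0, "z": -2.3, "rx": 0, "ry": 0, "rz": 0, "hand": 0.5}, {"x": 0, "y": 0, "z": -2.8, "rx": 0, "ry": 0, "rz": 0, "hand": 0.5}, {"x": 0, "y": 0, "z": -3.1, "rx": 0, "ry": 0, "rz": 0, "hand": 0.5}, {"x": 0, "y": 0, "z": -3.3, "rx": 0, "ry": 0, "rz": 0, "hand": 0.5}, {"x": 0, "y": 0, "z": -3.3, "rx": 0, "ry": 0, "rz": 0, "hand": 0.5}]' --squeeze 35

```text
t: 4.37
position: [0.5219, 0.1018, 0.1376]
eef_rot: [3.139, -0.0, 1.723]
wrist_force: [0.3, -1.0, -1.0]
gripper_width: 0.0562
gripper_force: 37.4
```

```bash
python3 - <<'E'
from h import *
go([.5954,-.3406,.135])
E
```

```text
d xyz [-17.94   0.22   0.1 ] rot [ 0.02 -0.    0.05]
```

>>> send_rows --motion '[{"x": -0.3, "y": 0, "z": 0, "rx": 0, "ry": 0, "rz": 0, "hand": 0.5}, {"x": -0.9, "y": 0, "z": 0, "rx": 0, "ry": 0, "rz": 0, "hand": 0.5}, {"x": -1.8, "y": 0, "z": 0, "rx": 0, "ry": 0, "rz": 0, "hand": 0.5}, {"x": -2.9, "y": 0, "z": 0, "rx": 0, "ry": 0, "rz": 0, "hand": 0.5}, {"x": -4.1, "y": 0, "z": 0, "rx": 0, "ry": 0, "rz": 0, "hand": 0.5}, {"x": -5.3, "y": 0, "z": 0, "rx": 0, "ry": 0, "rz": 0, "hand": 0.5}, {"x": -6.5, "y": 0, "z": 0, "rx": 0, "ry": 0, "rz": 0, "hand": 0.5}, {"x": -7.7, "y": 0, "z": 0, "rx": 0, "ry": 0, "rz": 0, "hand": 0.5}, {"x": -8.9, "y": 0, "z": 0, "rx": 0, "ry": 0, "rz": 0, "hand": 0.5}, {"x": -10.1, "y": 0, "z": 0, "rx": 0, "ry": 0, "rz": 0, "hand": 0.5}]'

```text
t: 5.2
position: [0.5586, -0.1498, 0.1352]
eef_rot: [-3.14, -0.001, 1.723]
wrist_force: [0.8, -0.4, -1.4]
gripper_width: 0.0563
gripper_force: 37.4
```

>>> send_rows --motion '[{"x": -1.2, "y": 0, "z": 0, "rx": 0, "ry": 0, "rz": 0, "hand": 0.5}, {"x": -2.4, "y": 0, "z": 0, "rx": 0, "ry": 0, "rz": 0, "hand": 0.5}, {"x": -3.6, "y": 0.1, "z": 0, "rx": 0, "ry": 0, "rz": 0, "hand": 0.5}, {"x": -4.8, "y": 0.1, "z": 0, "rx": 0, "ry": 0, "rz": 0, "hand": 0.5}, {"x": -5.9, "y": 0.2, "z": 0, "rx": 0, "ry": 0, "rz": 0, "hand": 0.5}, {"x": -6.8, "y": 0.2, "z": 0, "rx": 0, "ry": 0, "rz": 0, "hand": 0.5}, {"x": -7.4, "y": 0.2, "z": 0, "rx": 0, "ry": 0, "rz": 0, "hand": 0.5}, {"x": -7.7, "y": 0.2, "z": 0, "rx": 0, "ry": 0, "rz": 0, "hand": 0.5}, {"x": -7.8, "y": 0.2, "z": 0, "rx": 0, "ry": 0, "rz": 0, "hand": 0.5}, {"x": -7.8, "y": 0.2, "z": 0, "rx": 0, "ry": 0, "rz": 0, "hand": 0.5}]'

```text
t: 6.03
position: [0.5934, -0.34, 0.1353]
eef_rot: [-3.14, -0.001, 1.723]
wrist_force: [0.3, -0.1, -1.8]
gripper_width: 0.0562
gripper_force: 37.4
```

```bash
python3 - <<'E'
from h import *
go([.5954,-.3406,.060])
p,W=cloud("wrist"); cv2.imwrite("pics/w2.png",p)
E
```

```text
d xyz [-0.04  0.08  3.01] rot [-0.02 -0.01  0.04]
```

View pics/w2.png

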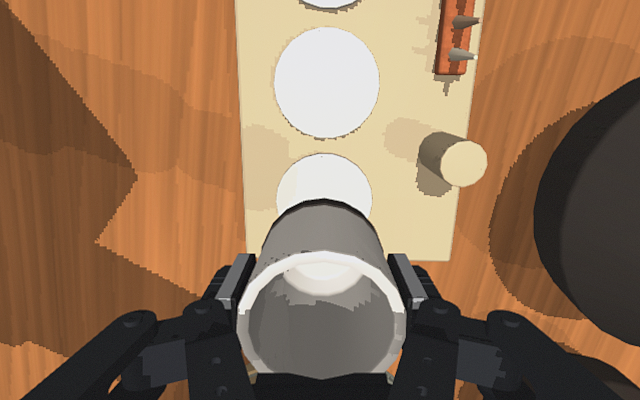

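The wrist view shows the held white cup in line with its cookie (324,195). The post at (460,160) is clear of the fingers if I open only part way. Lowering.

>>> send_rows --motion '[{"x": 0, "y": 0.08, "z": 0.3, "rx": 0, "ry": 0, "rz": 0, "hand": 0.5}, {"x": 0, "y": 0.08, "z": 0.8, "rx": 0, "ry": 0, "rz": 0, "hand": 0.5}, {"x": 0, "y": 0.08, "z": 1.3, "rx": 0, "ry": 0, "rz": 0, "hand": 0.5}, {"x": 0, "y": 0.08, "z": 1.8, "rx": 0, "ry": 0, "rz": 0, "hand": 0.5}, {"x": 0, "y": 0.08, "z": 2.2, "rx": 0, "ry": 0, "rz": 0, "hand": 0.5}, {"x": 0, "y": 0.08, "z": 2.5, "rx": 0, "ry": 0, "rz": 0, "hand": 0.5}, {"x": 0, "y": 0.08, "z": 2.7, "rx": 0, "ry": 0, "rz": 0, "hand": 0.5}, {"x": 0, "y": 0.08, "z": 2.85, "rx": 0, "ry": 0, "rz": 0, "hand": 0.5}, {"x": 0, "y": 0.08, "z": 2.95, "rx": 0, "ry": 0, "rz": 0, "hand": 0.5}, {"x": 0, "y": 0.08, "z": 3.0, "rx": 0, "ry": 0, "rz": 0, "hand": 0.5}]'

```text
t: 6.92
position: [0.5962, -0.3396, 0.0613]
eef_rot: [3.141, 0.0, 1.723]
wrist_force: [-0.3, 0.3, -0.6]
gripper_width: 0.0559
gripper_force: 37.5
```

```bash
python3 - <<'E'
from h import *
for _ in range(4):
    ctrl.capture("side"); s=ctrl.get_state(); print(s['wrist_force'].round(2),s['position'].round(4))
E
```

```text
[-0.07 -0.22 -1.4 ] [ 0.5962 -0.3396  0.0613]
[ 0.51 -0.97 -1.44] [ 0.5962 -0.3397  0.0615]
[-0.19 -0.04 -2.35] [ 0.5963 -0.3398  0.0617]
[ 0.3   0.37 -1.78] [ 0.5964 -0.3399  0.0618]
```

>>> send_rows --motion '[{"x": 0, "y": 0, "z": 0.01, "rx": 0, "ry": 0, "rz": 0, "hand": 0.5}, {"x": 0, "y": 0, "z": 0.02, "rx": 0, "ry": 0, "rz": 0, "hand": 0.5}, {"x": 0, "y": 0, "z": 0.03, "rx": 0, "ry": 0, "rz": 0, "hand": 0.5}, {"x": 0, "y": 0, "z": 0.04, "rx": 0, "ry": 0, "rz": 0, "hand": 0.5}, {"x": 0, "y": 0, "z": 0.05, "rx": 0, "ry": 0, "rz": 0, "hand": 0.5}, {"x": 0, "y": 0, "z": 0.06, "rx": 0, "ry": 0, "rz": 0, "hand": 0.5}, {"x": 0, "y": 0, "z": 0.06, "rx": 0, "ry": 0, "rz": 0, "hand": 0.5}, {"x": 0, "y": 0, "z": 0.06, "rx": 0, "ry": 0, "rz": 0, "hand": 0.5}, {"x": 0, "y": 0, "z": 0.06, "rx": 0, "ry": 0, "rz": 0, "hand": 0.5}, {"x": 0, "y": 0, "z": 0.06, "rx": 0, "ry": 0, "rz": 0, "hand": 0.5}]'

```text
t: 7.95
position: [0.5961, -0.3396, 0.06]
eef_rot: [3.141, 0.0, 1.723]
wrist_force: [-0.4, 0.0, 0.9]
gripper_width: 0.0559
gripper_force: 37.4
```

>>> send_rows --motion '[{"x": 0, "y": 0, "z": 0.02, "rx": 0, "ry": 0, "rz": 0, "hand": 0.5}, {"x": 0, "y": 0, "z": 0.02, "rx": 0, "ry": 0, "rz": 0, "hand": 0.5}, {"x": 0, "y": 0, "z": 0.02, "rx": 0, "ry": 0, "rz": 0, "hand": -0.3}, {"x": 0, "y": 0, "z": 0.02, "rx": 0, "ry": 0, "rz": 0, "hand": -0.35}, {"x": 0, "y": 0, "z": 0.02, "rx": 0, "ry": 0, "rz": 0, "hand": -0.4}, {"x": 0, "y": 0, "z": 0.02, "rx": 0, "ry": 0, "rz": 0, "hand": -0.45}, {"x": 0, "y": 0, "z": 0.02, "rx": 0, "ry": 0, "rz": 0, "hand": -0.5}, {"x": 0, "y": 0, "z": 0.02, "rx": 0, "ry": 0, "rz": 0, "hand": -0.6}, {"x": 0, "y": 0, "z": 0.02, "rx": 0, "ry": 0, "rz": 0, "hand": -0.7}, {"x": 0, "y": 0, "z": 0.02, "rx": 0, "ry": 0, "rz": 0, "hand": -0.7}]'

```text
t: 8.78
position: [0.596, -0.3396, 0.0592]
eef_rot: [-3.141, -0.0, 1.723]
wrist_force: [0.4, 0.5, 0.5]
gripper_width: 0.0725
gripper_force: 0.0
```

>>> send_rows --motion '[{"x": 0, "y": 0, "z": -0.2, "rx": 0, "ry": 0, "rz": 0, "hand": -0.7}, {"x": 0, "y": 0, "z": -0.6, "rx": 0, "ry": 0, "rz": 0, "hand": -0.7}, {"x": 0, "y": 0, "z": -1.2, "rx": 0, "ry": 0, "rz": 0, "hand": -0.7}, {"x": 0, "y": 0, "z": -1.8, "rx": 0, "ry": 0, "rz": 0, "hand": -0.7}, {"x": 0, "y": 0, "z": -2.4, "rx": 0, "ry": 0, "rz": 0, "hand": -0.7}, {"x": 0, "y": 0, "z": -3.0, "rx": 0, "ry": 0, "rz": 0, "hand": -0.7}, {"x": 0, "y": 0, "z": -3.6, "rx": 0, "ry": 0, "rz": 0, "hand": -0.8}, {"x": 0, "y": 0, "z": -4.2, "rx": 0, "ry": 0, "rz": 0, "hand": -1}, {"x": 0, "y": 0, "z": -4.6, "rx": 0, "ry": 0, "rz": 0, "hand": -1}, {"x": 0, "y": 0, "z": -4.8, "rx": 0, "ry": 0, "rz": 0, "hand": -1}]'

```text
t: 9.62
position: [0.597, -0.3402, 0.1822]
eef_rot: [3.139, 0.002, 1.723]
wrist_force: [0.8, 0.9, 1.3]
gripper_width: 0.0857
gripper_force: 0.0
```

```bash
python3 - <<'E'
from h import *
go([.5101,.1748,.165])
p,W=cloud("wrist"); cv2.imwrite("pics/w3.png",p)
Z=W[...,2]
for lo,hi in((.096,.110),):
  n,l,s,c=cv2.connectedComponentsWithStats(((Z>lo)&(Z<hi)).astype(np.uint8))
  for i in range(1,n):
    if s[i,4]>80: print(c[i].round(),s[i,4],circ(W[l==i][:,:2]).round(4),np.median(Z[l==i]))
E
```

```text
d xyz [20.89 -0.31  0.64] rot [0.03 0.03 0.05]
[570. 179.] 5996 [ 0.8209 -0.2996  0.0826] 0.10298974684964528
[321. 208.] 1986 [ 0.5965 -0.3385  0.0257] 0.10255932946125092
```

View pics/w3.png

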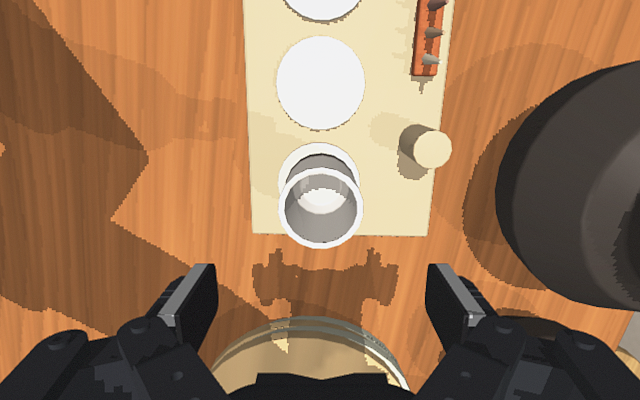

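White now stands on the right-hand cookie, about 1.5 mm off centre. Next is blue.

>>> send_rows --motion '[{"x": 0.4, "y": 0, "z": 0, "rx": 0, "ry": 0, "rz": 0, "hand": -1}, {"x": 1.3, "y": 0, "z": 0, "rx": 0, "ry": 0, "rz": 0, "hand": -1}, {"x": 2.6, "y": 0, "z": 0, "rx": 0, "ry": 0, "rz": 0, "hand": -1}, {"x": 4.0, "y": 0, "z": 0, "rx": 0, "ry": 0, "rz": 0, "hand": -1}, {"x": 5.4, "y": 0, "z": 0, "rx": 0, "ry": 0, "rz": 0, "hand": -1}, {"x": 6.8, "y": 0, "z": 0, "rx": 0, "ry": 0, "rz": 0, "hand": -1}, {"x": 8.2, "y": 0, "z": 0, "rx": 0, "ry": 0, "rz": 0, "hand": -1}, {"x": 9.6, "y": 0, "z": 0, "rx": 0, "ry": 0, "rz": 0, "hand": -1}, {"x": 11.0, "y": 0, "z": 0, "rx": 0, "ry": 0, "rz": 0, "hand": -1}, {"x": 12.4, "y": -0.1, "z": 0, "rx": 0, "ry": 0, "rz": 0, "hand": -1}]'

```text
t: 10.5
position: [0.5449, -0.0313, 0.1781]
eef_rot: [-3.14, -0.001, 1.724]
wrist_force: [-0.1, 0.5, 1.0]
gripper_width: 0.0856
gripper_force: 0.0
```

>>> send_rows --motion '[{"x": 1.4, "y": 0, "z": 0, "rx": 0, "ry": 0, "rz": 0, "hand": -1}, {"x": 2.8, "y": 0, "z": 0, "rx": 0, "ry": 0, "rz": 0, "hand": -1}, {"x": 4.2, "y": -0.1, "z": 0, "rx": 0, "ry": 0, "rz": 0, "hand": -1}, {"x": 5.6, "y": -0.1, "z": 0, "rx": 0, "ry": 0, "rz": 0, "hand": -1}, {"x": 6.8, "y": -0.2, "z": 0.1, "rx": 0, "ry": 0, "rz": 0, "hand": -1}, {"x": 7.7, "y": -0.2, "z": 0.3, "rx": 0, "ry": 0, "rz": 0, "hand": -1}, {"x": 8.2, "y": -0.2, "z": 0.4, "rx": 0, "ry": 0, "rz": 0, "hand": -1}, {"x": 8.4, "y": -0.2, "z": 0.5, "rx": 0, "ry": 0, "rz": 0, "hand": -1}, {"x": 8.4, "y": -0.2, "z": 0.5, "rx": 0, "ry": 0, "rz": 0, "hand": -1}, {"x": 8.4, "y": -0.2, "z": 0.5, "rx": 0, "ry": 0, "rz": 0, "hand": -1}]'

```text
t: 11.33
position: [0.5093, 0.1724, 0.1663]
eef_rot: [-3.14, 0.001, 1.723]
wrist_force: [0.5, -0.3, -0.8]
gripper_width: 0.0858
gripper_force: 0.0
```

```bash
cat >> h.py <<'E'
def rims(lo,hi,show=None):
  p,W=cloud("wrist"); Z=W[...,2]
  if show: cv2.imwrite("pics/"+show,p)
  n,l,s,c=cv2.connectedComponentsWithStats(((Z>lo)&(Z<hi)).astype(np.uint8))
  for i in range(1,n):
    if s[i,4]>80: print(c[i].round(),s[i,4],circ(W[l==i][:,:2]).round(4),np.median(Z[l==i]).round(4),p[l==i].mean(0).round())
E
python3 - <<'E'
from h import *
go([.5101,.1748,.054])
rims(.09,.104)
E
```

```text
d xyz [0.09 0.05 4.49] rot [-0.01  0.01  0.04]
[331.  58.] 2931 [0.5006 0.2615 0.0255] 0.0976 [ 16. 179. 220.]
[324. 211.] 2263 [0.5104 0.1762 0.0257] 0.0976 [163.  77.  35.]
```

>>> send_rows --motion '[{"x": 0.1, "y": 0.05, "z": 0.3, "rx": 0, "ry": 0, "rz": 0, "hand": -1}, {"x": 0.1, "y": 0.05, "z": 1.0, "rx": 0, "ry": 0, "rz": 0, "hand": -1}, {"x": 0.1, "y": 0.05, "z": 1.7, "rx": 0, "ry": 0, "rz": 0, "hand": -1}, {"x": 0.1, "y": 0.05, "z": 2.4, "rx": 0, "ry": 0, "rz": 0, "hand": -1}, {"x": 0.1, "y": 0.05, "z": 3.0, "rx": 0, "ry": 0, "rz": 0, "hand": -1}, {"x": 0.1, "y": 0.05, "z": 3.6, "rx": 0, "ry": 0, "rz": 0, "hand": -1}, {"x": 0.1, "y": 0.05, "z": 4.1, "rx": 0, "ry": 0, "rz": 0, "hand": -1}, {"x": 0.1, "y": 0.05, "z": 4.4, "rx": 0, "ry": 0, "rz": 0, "hand": -1}, {"x": 0.1, "y": 0.05, "z": 4.5, "rx": 0, "ry": 0, "rz": 0, "hand": -1}, {"x": 0.1, "y": 0.05, "z": 4.5, "rx": 0, "ry": 0, "rz": 0, "hand": -1}]'

```text
t: 12.22
position: [0.5102, 0.1752, 0.0537]
eef_rot: [-3.14, 0.0, 1.722]
wrist_force: [0.6, -0.1, 0.2]
gripper_width: 0.0853
gripper_force: 0.0
```

>>> send_rows --motion '[{"x": 0, "y": 0, "z": 0, "rx": 0, "ry": 0, "rz": 0, "hand": 0}, {"x": 0, "y": 0, "z": 0, "rx": 0, "ry": 0, "rz": 0, "hand": 0.2}, {"x": 0, "y": 0, "z": 0, "rx": 0, "ry": 0, "rz": 0, "hand": 0.4}, {"x": 0, "y": 0, "z": 0, "rx": 0, "ry": 0, "rz": 0, "hand": 0.5}, {"x": 0, "y": 0, "z": 0, "rx": 0, "ry": 0, "rz": 0, "hand": 0.5}, {"x": 0, "y": 0, "z": 0, "rx": 0, "ry": 0, "rz": 0, "hand": 0.5}, {"x": 0, "y": 0, "z": 0, "rx": 0, "ry": 0, "rz": 0, "hand": 0.5}, {"x": 0, "y": 0, "z": 0, "rx": 0, "ry": 0, "rz": 0, "hand": 0.5}, {"x": 0, "y": 0, "z": 0, "rx": 0, "ry": 0, "rz": 0, "hand": 0.5}, {"x": 0, "y": 0, "z": 0, "rx": 0, "ry": 0, "rz": 0, "hand": 0.5}]' --squeeze 35

```text
t: 13.05
position: [0.5111, 0.176, 0.0554]
eef_rot: [3.14, -0.0, 1.723]
wrist_force: [-1.8, -0.7, 5.8]
gripper_width: 0.0559
gripper_force: 37.0
```

>>> send_rows --motion '[{"x": 0, "y": 0, "z": -0.1, "rx": 0, "ry": 0, "rz": 0, "hand": 0.5}, {"x": 0, "y": 0, "z": -0.4, "rx": 0, "ry": 0, "rz": 0, "hand": 0.5}, {"x": 0, "y": 0, "z": -0.8, "rx": 0, "ry": 0, "rz": 0, "hand": 0.5}, {"x": 0, "y": 0, "z": -1.3, "rx": 0, "ry": 0, "rz": 0, "hand": 0.5}, {"x": 0, "y": 0, "z": -1.8, "rx": 0, "ry": 0, "rz": 0, "hand": 0.5}, {"x": 0, "y": 0, "z": -2.3, "rx": 0, "ry": 0, "rz": 0, "hand": 0.5}, {"x": 0, "y": 0, "z": -2.8, "rx": 0, "ry": 0, "rz": 0, "hand": 0.5}, {"x": 0, "y": 0, "z": -3.1, "rx": 0, "ry": 0, "rz": 0, "hand": 0.5}, {"x": 0, "y": 0, "z": -3.3, "rx": 0, "ry": 0, "rz": 0, "hand": 0.5}, {"x": 0, "y": 0, "z": -3.3, "rx": 0, "ry": 0, "rz": 0, "hand": 0.5}]'

```text
t: 13.88
position: [0.5112, 0.1762, 0.1381]
eef_rot: [3.139, -0.0, 1.723]
wrist_force: [-0.1, 0.1, -1.0]
gripper_width: 0.0555
gripper_force: 37.5
```

```bash
python3 - <<'E'
from h import *
go([.5843,-.2606,.135])
E
```

```text
d xyz [-17.71   0.23   0.12] rot [ 0.03 -0.    0.05]
```

>>> send_rows --motion '[{"x": -0.3, "y": 0, "z": 0, "rx": 0, "ry": 0, "rz": 0, "hand": 0.5}, {"x": -0.9, "y": 0, "z": 0, "rx": 0, "ry": 0, "rz": 0, "hand": 0.5}, {"x": -1.8, "y": 0, "z": 0, "rx": 0, "ry": 0, "rz": 0, "hand": 0.5}, {"x": -2.9, "y": 0, "z": 0, "rx": 0, "ry": 0, "rz": 0, "hand": 0.5}, {"x": -4.1, "y": 0, "z": 0, "rx": 0, "ry": 0, "rz": 0, "hand": 0.5}, {"x": -5.3, "y": 0, "z": 0, "rx": 0, "ry": 0, "rz": 0, "hand": 0.5}, {"x": -6.5, "y": 0, "z": 0, "rx": 0, "ry": 0, "rz": 0, "hand": 0.5}, {"x": -7.7, "y": 0, "z": 0, "rx": 0, "ry": 0, "rz": 0, "hand": 0.5}, {"x": -8.9, "y": 0, "z": 0, "rx": 0, "ry": 0, "rz": 0, "hand": 0.5}, {"x": -10.1, "y": 0, "z": 0, "rx": 0, "ry": 0, "rz": 0, "hand": 0.5}]'

```text
t: 14.72
position: [0.5479, -0.0756, 0.1358]
eef_rot: [-3.14, -0.0, 1.723]
wrist_force: [-0.0, -0.2, -1.9]
gripper_width: 0.0559
gripper_force: 37.5
```

>>> send_rows --motion '[{"x": -1.2, "y": 0, "z": 0, "rx": 0, "ry": 0, "rz": 0, "hand": 0.5}, {"x": -2.4, "y": 0, "z": 0, "rx": 0, "ry": 0, "rz": 0, "hand": 0.5}, {"x": -3.6, "y": 0.1, "z": 0, "rx": 0, "ry": 0, "rz": 0, "hand": 0.5}, {"x": -4.8, "y": 0.1, "z": 0, "rx": 0, "ry": 0, "rz": 0, "hand": 0.5}, {"x": -5.8, "y": 0.2, "z": 0, "rx": 0, "ry": 0, "rz": 0, "hand": 0.5}, {"x": -6.6, "y": 0.25, "z": 0, "rx": 0, "ry": 0, "rz": 0, "hand": 0.5}, {"x": -7.2, "y": 0.25, "z": 0, "rx": 0, "ry": 0, "rz": 0, "hand": 0.5}, {"x": -7.5, "y": 0.25, "z": 0, "rx": 0, "ry": 0, "rz": 0, "hand": 0.5}, {"x": -7.57, "y": 0.25, "z": 0, "rx": 0, "ry": 0, "rz": 0, "hand": 0.5}, {"x": -7.57, "y": 0.25, "z": 0, "rx": 0, "ry": 0, "rz": 0, "hand": 0.5}]'

```text
t: 15.55
position: [0.5832, -0.2595, 0.1362]
eef_rot: [-3.141, -0.001, 1.723]
wrist_force: [-0.3, -0.1, -2.1]
gripper_width: 0.0562
gripper_force: 37.5
```

```bash
python3 - <<'E'
from h import *
ctrl.capture("side")
go([.585,-.2597,.060])
E
```

```text
d xyz [-0.05  0.07  3.06] rot [-0.01 -0.01  0.05]
```

>>> send_rows --motion '[{"x": -0.05, "y": 0.07, "z": 0.4, "rx": 0, "ry": 0, "rz": 0, "hand": 0.5}, {"x": -0.05, "y": 0.07, "z": 1.0, "rx": 0, "ry": 0, "rz": 0, "hand": 0.5}, {"x": -0.05, "y": 0.07, "z": 1.6, "rx": 0, "ry": 0, "rz": 0, "hand": 0.5}, {"x": -0.05, "y": 0.07, "z": 2.1, "rx": 0, "ry": 0, "rz": 0, "hand": 0.5}, {"x": -0.05, "y": 0.07, "z": 2.5, "rx": 0, "ry": 0, "rz": 0, "hand": 0.5}, {"x": -0.05, "y": 0.07, "z": 2.75, "rx": 0, "ry": 0, "rz": 0, "hand": 0.5}, {"x": -0.05, "y": 0.07, "z": 2.9, "rx": 0, "ry": 0, "rz": 0, "hand": 0.5}, {"x": -0.05, "y": 0.07, "z": 2.97, "rx": 0, "ry": 0, "rz": 0, "hand": 0.5}, {"x": -0.05, "y": 0.07, "z": 3.02, "rx": 0, "ry": 0, "rz": 0, "hand": 0.5}, {"x": -0.05, "y": 0.07, "z": 3.05, "rx": 0, "ry": 0, "rz": 0, "hand": 0.5}]'

```text
t: 16.43
position: [0.5862, -0.2609, 0.0611]
eef_rot: [3.141, 0.001, 1.723]
wrist_force: [0.3, -0.1, -2.3]
gripper_width: 0.0558
gripper_force: 37.5
```

>>> send_rows --motion '[{"x": 0, "y": 0, "z": 0.01, "rx": 0, "ry": 0, "rz": 0, "hand": 0.5}, {"x": 0, "y": 0, "z": 0.02, "rx": 0, "ry": 0, "rz": 0, "hand": 0.5}, {"x": 0, "y": 0, "z": 0.03, "rx": 0, "ry": 0, "rz": 0, "hand": 0.5}, {"x": 0, "y": 0, "z": 0.03, "rx": 0, "ry": 0, "rz": 0, "hand": 0.5}, {"x": 0, "y": 0, "z": 0.03, "rx": 0, "ry": 0, "rz": 0, "hand": 0.5}, {"x": 0, "y": 0, "z": 0.03, "rx": 0, "ry": 0, "rz": 0, "hand": 0.5}, {"x": 0, "y": 0, "z": 0.03, "rx": 0, "ry": 0, "rz": 0, "hand": 0.5}, {"x": 0, "y": 0, "z": 0.03, "rx": 0, "ry": 0, "rz": 0, "hand": 0.5}, {"x": 0, "y": 0, "z": 0.03, "rx": 0, "ry": 0, "rz": 0, "hand": 0.5}, {"x": 0, "y": 0, "z": 0.03, "rx": 0, "ry": 0, "rz": 0, "hand": 0.5}]'

```text
t: 17.27
position: [0.5861, -0.261, 0.0604]
eef_rot: [3.141, 0.001, 1.723]
wrist_force: [-1.3, 0.3, 6.1]
gripper_width: 0.0559
gripper_force: 37.8
```

Contact is made at about 6 N, so I release.

>>> send_rows --motion '[{"x": 0, "y": 0, "z": 0, "rx": 0, "ry": 0, "rz": 0, "hand": 0.5}, {"x": 0, "y": 0, "z": 0, "rx": 0, "ry": 0, "rz": 0, "hand": 0}, {"x": 0, "y": 0, "z": 0, "rx": 0, "ry": 0, "rz": 0, "hand": -0.3}, {"x": 0, "y": 0, "z": 0, "rx": 0, "ry": 0, "rz": 0, "hand": -0.35}, {"x": 0, "y": 0, "z": 0, "rx": 0, "ry": 0, "rz": 0, "hand": -0.4}, {"x": 0, "y": 0, "z": 0, "rx": 0, "ry": 0, "rz": 0, "hand": -0.45}, {"x": 0, "y": 0, "z": 0, "rx": 0, "ry": 0, "rz": 0, "hand": -0.5}, {"x": 0, "y": 0, "z": 0, "rx": 0, "ry": 0, "rz": 0, "hand": -0.6}, {"x": 0, "y": 0, "z": 0, "rx": 0, "ry": 0, "rz": 0, "hand": -0.7}, {"x": 0, "y": 0, "z": 0, "rx": 0, "ry": 0, "rz": 0, "hand": -0.7}]'

```text
t: 18.1
position: [0.5857, -0.2607, 0.0597]
eef_rot: [-3.141, -0.0, 1.723]
wrist_force: [-0.0, 0.1, 0.4]
gripper_width: 0.0729
gripper_force: 0.0
```

>>> send_rows --motion '[{"x": 0, "y": 0, "z": -0.2, "rx": 0, "ry": 0, "rz": 0, "hand": -0.7}, {"x": 0, "y": 0, "z": -0.6, "rx": 0, "ry": 0, "rz": 0, "hand": -0.7}, {"x": 0, "y": 0, "z": -1.2, "rx": 0, "ry": 0, "rz": 0, "hand": -0.7}, {"x": 0, "y": 0, "z": -1.8, "rx": 0, "ry": 0, "rz": 0, "hand": -0.7}, {"x": 0, "y": 0, "z": -2.4, "rx": 0, "ry": 0, "rz": 0, "hand": -0.7}, {"x": 0, "y": 0, "z": -3.0, "rx": 0, "ry": 0, "rz": 0, "hand": -0.7}, {"x": 0, "y": 0, "z": -3.6, "rx": 0, "ry": 0, "rz": 0, "hand": -0.8}, {"x": 0, "y": 0, "z": -4.2, "rx": 0, "ry": 0, "rz": 0, "hand": -1}, {"x": 0, "y": 0, "z": -4.6, "rx": 0, "ry": 0, "rz": 0, "hand": -1}, {"x": 0, "y": 0, "z": -4.8, "rx": 0, "ry": 0, "rz": 0, "hand": -1}]'

```text
t: 18.93
position: [0.5867, -0.2612, 0.1825]
eef_rot: [3.138, 0.002, 1.723]
wrist_force: [-0.2, 0.4, -0.2]
gripper_width: 0.0852
gripper_force: 0.0
```

```bash
python3 - <<'E'
from h import *
go([.5003,.2616,.165])
rims(.096,.110)
E
```

```text
d xyz [21.2  -0.24  0.66] rot [0.04 0.02 0.05]
[319. 210.] 1967 [ 0.5855 -0.261   0.0257] 0.1026 [157.  75.  34.]
[563. 249.] 4361 [ 0.8208 -0.2998  0.0824] 0.103 [57. 61. 68.]
[318. 310.] 1847 [ 0.5965 -0.3378  0.0258] 0.1024 [149. 156. 161.]
```

>>> send_rows --motion '[{"x": 0.4, "y": 0, "z": 0, "rx": 0, "ry": 0, "rz": 0, "hand": -1}, {"x": 1.3, "y": 0, "z": 0, "rx": 0, "ry": 0, "rz": 0, "hand": -1}, {"x": 2.6, "y": 0, "z": 0, "rx": 0, "ry": 0, "rz": 0, "hand": -1}, {"x": 4.0, "y": 0, "z": 0, "rx": 0, "ry": 0, "rz": 0, "hand": -1}, {"x": 5.4, "y": 0, "z": 0, "rx": 0, "ry": 0, "rz": 0, "hand": -1}, {"x": 6.8, "y": 0, "z": 0, "rx": 0, "ry": 0, "rz": 0, "hand": -1}, {"x": 8.2, "y": 0, "z": 0, "rx": 0, "ry": 0, "rz": 0, "hand": -1}, {"x": 9.6, "y": 0, "z": 0, "rx": 0, "ry": 0, "rz": 0, "hand": -1}, {"x": 11.0, "y": 0, "z": 0, "rx": 0, "ry": 0, "rz": 0, "hand": -1}, {"x": 12.4, "y": -0.1, "z": 0, "rx": 0, "ry": 0, "rz": 0, "hand": -1}]'

```text
t: 19.82
position: [0.5346, 0.0474, 0.1786]
eef_rot: [-3.14, -0.001, 1.724]
wrist_force: [0.3, 0.3, 0.9]
gripper_width: 0.0853
gripper_force: 0.0
```

>>> send_rows --motion '[{"x": 1.4, "y": 0, "z": 0, "rx": 0, "ry": 0, "rz": 0, "hand": -1}, {"x": 2.8, "y": 0, "z": 0, "rx": 0, "ry": 0, "rz": 0, "hand": -1}, {"x": 4.2, "y": -0.1, "z": 0, "rx": 0, "ry": 0, "rz": 0, "hand": -1}, {"x": 5.6, "y": -0.1, "z": 0, "rx": 0, "ry": 0, "rz": 0, "hand": -1}, {"x": 7.0, "y": -0.1, "z": 0.1, "rx": 0, "ry": 0, "rz": 0, "hand": -1}, {"x": 8.0, "y": -0.1, "z": 0.3, "rx": 0, "ry": 0, "rz": 0, "hand": -1}, {"x": 8.6, "y": -0.1, "z": 0.4, "rx": 0, "ry": 0, "rz": 0, "hand": -1}, {"x": 8.8, "y": -0.1, "z": 0.5, "rx": 0, "ry": 0, "rz": 0, "hand": -1}, {"x": 8.8, "y": -0.1, "z": 0.5, "rx": 0, "ry": 0, "rz": 0, "hand": -1}, {"x": 8.8, "y": -0.1, "z": 0.5, "rx": 0, "ry": 0, "rz": 0, "hand": -1}]'

```text
t: 20.65
position: [0.4993, 0.2616, 0.1665]
eef_rot: [-3.14, 0.001, 1.724]
wrist_force: [0.3, -0.4, -0.6]
gripper_width: 0.0855
gripper_force: 0.0
```

```bash
python3 - <<'E'
from h import *
rims(.09,.104)
go([.5003,.2616,.054])
E
```

```text
[316.  88.] 2724 [0.4852 0.3351 0.0255] 0.0977 [ 30.  41. 200.]
[324. 215.] 2249 [0.5005 0.263  0.0257] 0.0976 [ 12. 168. 214.]
d xyz [0.01 0.03 4.52] rot [-0.01  0.01  0.04]
```

>>> send_rows --motion '[{"x": 0.04, "y": 0.03, "z": 0.3, "rx": 0, "ry": 0, "rz": 0, "hand": -1}, {"x": 0.04, "y": 0.03, "z": 1.0, "rx": 0, "ry": 0, "rz": 0, "hand": -1}, {"x": 0.04, "y": 0.03, "z": 1.7, "rx": 0, "ry": 0, "rz": 0, "hand": -1}, {"x": 0.04, "y": 0.03, "z": 2.4, "rx": 0, "ry": 0, "rz": 0, "hand": -1}, {"x": 0.04, "y": 0.03, "z": 3.0, "rx": 0, "ry": 0, "rz": 0, "hand": -1}, {"x": 0.04, "y": 0.03, "z": 3.6, "rx": 0, "ry": 0, "rz": 0, "hand": -1}, {"x": 0.04, "y": 0.03, "z": 4.1, "rx": 0, "ry": 0, "rz": 0, "hand": -1}, {"x": 0.04, "y": 0.03, "z": 4.4, "rx": 0, "ry": 0, "rz": 0, "hand": -1}, {"x": 0.04, "y": 0.03, "z": 4.5, "rx": 0, "ry": 0, "rz": 0, "hand": -1}, {"x": 0.04, "y": 0.03, "z": 4.5, "rx": 0, "ry": 0, "rz": 0, "hand": -1}]'

```text
t: 21.53
position: [0.5005, 0.2626, 0.0542]
eef_rot: [-3.14, 0.0, 1.722]
wrist_force: [-0.1, -0.5, -1.0]
gripper_width: 0.0857
gripper_force: 0.0
```

>>> send_rows --motion '[{"x": 0, "y": 0, "z": 0, "rx": 0, "ry": 0, "rz": 0, "hand": 0}, {"x": 0, "y": 0, "z": 0, "rx": 0, "ry": 0, "rz": 0, "hand": 0.2}, {"x": 0, "y": 0, "z": 0, "rx": 0, "ry": 0, "rz": 0, "hand": 0.4}, {"x": 0, "y": 0, "z": 0, "rx": 0, "ry": 0, "rz": 0, "hand": 0.5}, {"x": 0, "y": 0, "z": 0, "rx": 0, "ry": 0, "rz": 0, "hand": 0.5}, {"x": 0, "y": 0, "z": 0, "rx": 0, "ry": 0, "rz": 0, "hand": 0.5}, {"x": 0, "y": 0, "z": 0, "rx": 0, "ry": 0, "rz": 0, "hand": 0.5}, {"x": 0, "y": 0, "z": 0, "rx": 0, "ry": 0, "rz": 0, "hand": 0.5}, {"x": 0, "y": 0, "z": 0, "rx": 0, "ry": 0, "rz": 0, "hand": 0.5}, {"x": 0, "y": 0, "z": 0, "rx": 0, "ry": 0, "rz": 0, "hand": 0.5}]' --squeeze 35

```text
t: 22.37
position: [0.5013, 0.2637, 0.056]
eef_rot: [3.14, -0.0, 1.724]
wrist_force: [-2.2, -0.9, 5.6]
gripper_width: 0.057
gripper_force: 36.9
```

>>> send_rows --motion '[{"x": 0, "y": 0, "z": -0.1, "rx": 0, "ry": 0, "rz": 0, "hand": 0.5}, {"x": 0, "y": 0, "z": -0.4, "rx": 0, "ry": 0, "rz": 0, "hand": 0.5}, {"x": 0, "y": 0, "z": -0.8, "rx": 0, "ry": 0, "rz": 0, "hand": 0.5}, {"x": 0, "y": 0, "z": -1.3, "rx": 0, "ry": 0, "rz": 0, "hand": 0.5}, {"x": 0, "y": 0, "z": -1.8, "rx": 0, "ry": 0, "rz": 0, "hand": 0.5}, {"x": 0, "y": 0, "z": -2.3, "rx": 0, "ry": 0, "rz": 0, "hand": 0.5}, {"x": 0, "y": 0, "z": -2.8, "rx": 0, "ry": 0, "rz": 0, "hand": 0.5}, {"x": 0, "y": 0, "z": -3.1, "rx": 0, "ry": 0, "rz": 0, "hand": 0.5}, {"x": 0, "y": 0, "z": -3.3, "rx": 0, "ry": 0, "rz": 0, "hand": 0.5}, {"x": 0, "y": 0, "z": -3.3, "rx": 0, "ry": 0, "rz": 0, "hand": 0.5}]'

```text
t: 23.2
position: [0.5015, 0.2638, 0.1387]
eef_rot: [3.139, -0.001, 1.723]
wrist_force: [-0.1, 0.4, -1.6]
gripper_width: 0.0564
gripper_force: 37.7
```

```bash
python3 - <<'E'
from h import *
go([.5732,-.1812,.135])
E
```

```text
d xyz [-18.03   0.13   0.13] rot [ 0.03 -0.01  0.05]
```

>>> send_rows --motion '[{"x": -0.3, "y": 0, "z": 0, "rx": 0, "ry": 0, "rz": 0, "hand": 0.5}, {"x": -0.9, "y": 0, "z": 0, "rx": 0, "ry": 0, "rz": 0, "hand": 0.5}, {"x": -1.8, "y": 0, "z": 0, "rx": 0, "ry": 0, "rz": 0, "hand": 0.5}, {"x": -2.9, "y": 0, "z": 0, "rx": 0, "ry": 0, "rz": 0, "hand": 0.5}, {"x": -4.1, "y": 0, "z": 0, "rx": 0, "ry": 0, "rz": 0, "hand": 0.5}, {"x": -5.3, "y": 0, "z": 0, "rx": 0, "ry": 0, "rz": 0, "hand": 0.5}, {"x": -6.5, "y": 0, "z": 0, "rx": 0, "ry": 0, "rz": 0, "hand": 0.5}, {"x": -7.7, "y": 0, "z": 0, "rx": 0, "ry": 0, "rz": 0, "hand": 0.5}, {"x": -8.9, "y": 0, "z": 0, "rx": 0, "ry": 0, "rz": 0, "hand": 0.5}, {"x": -10.1, "y": 0, "z": 0, "rx": 0, "ry": 0, "rz": 0, "hand": 0.5}]'

```text
t: 24.03
position: [0.5382, 0.0118, 0.1363]
eef_rot: [-3.14, 0.0, 1.723]
wrist_force: [1.5, -0.0, -2.4]
gripper_width: 0.0572
gripper_force: 37.6
```

>>> send_rows --motion '[{"x": -1.2, "y": 0, "z": 0, "rx": 0, "ry": 0, "rz": 0, "hand": 0.5}, {"x": -2.4, "y": 0, "z": 0, "rx": 0, "ry": 0, "rz": 0, "hand": 0.5}, {"x": -3.6, "y": 0.1, "z": 0, "rx": 0, "ry": 0, "rz": 0, "hand": 0.5}, {"x": -4.8, "y": 0.1, "z": 0, "rx": 0, "ry": 0, "rz": 0, "hand": 0.5}, {"x": -5.9, "y": 0.2, "z": 0, "rx": 0, "ry": 0, "rz": 0, "hand": 0.5}, {"x": -6.8, "y": 0.2, "z": 0, "rx": 0, "ry": 0, "rz": 0, "hand": 0.5}, {"x": -7.5, "y": 0.2, "z": 0, "rx": 0, "ry": 0, "rz": 0, "hand": 0.5}, {"x": -7.8, "y": 0.2, "z": 0, "rx": 0, "ry": 0, "rz": 0, "hand": 0.5}, {"x": -7.9, "y": 0.2, "z": 0, "rx": 0, "ry": 0, "rz": 0, "hand": 0.5}, {"x": -7.9, "y": 0.2, "z": 0, "rx": 0, "ry": 0, "rz": 0, "hand": 0.5}]'

```text
t: 24.87
position: [0.5734, -0.1806, 0.1366]
eef_rot: [-3.14, -0.001, 1.723]
wrist_force: [-0.0, -0.3, -1.9]
gripper_width: 0.0568
gripper_force: 37.7
```

```bash
python3 - <<'E'
from h import *
ctrl.capture("side")
go([.574,-.180,.060])
E
```

```text
d xyz [-0.01  0.03  3.07] rot [-0.01 -0.01  0.05]
```

>>> send_rows --motion '[{"x": 0, "y": 0, "z": 0.4, "rx": 0, "ry": 0, "rz": 0, "hand": 0.5}, {"x": 0, "y": 0, "z": 1.0, "rx": 0, "ry": 0, "rz": 0, "hand": 0.5}, {"x": 0, "y": 0, "z": 1.6, "rx": 0, "ry": 0, "rz": 0, "hand": 0.5}, {"x": 0, "y": 0, "z": 2.1, "rx": 0, "ry": 0, "rz": 0, "hand": 0.5}, {"x": 0, "y": 0, "z": 2.5, "rx": 0, "ry": 0, "rz": 0, "hand": 0.5}, {"x": 0, "y": 0, "z": 2.75, "rx": 0, "ry": 0, "rz": 0, "hand": 0.5}, {"x": 0, "y": 0, "z": 2.9, "rx": 0, "ry": 0, "rz": 0, "hand": 0.5}, {"x": 0, "y": 0, "z": 2.96, "rx": 0, "ry": 0, "rz": 0, "hand": 0.5}, {"x": 0, "y": 0, "z": 3.0, "rx": 0, "ry": 0, "rz": 0, "hand": 0.5}, {"x": 0, "y": 0, "z": 3.02, "rx": 0, "ry": 0, "rz": 0, "hand": 0.5}]'

```text
t: 25.75
position: [0.5746, -0.1807, 0.0623]
eef_rot: [3.141, 0.0, 1.724]
wrist_force: [-0.0, 1.0, -1.9]
gripper_width: 0.0571
gripper_force: 37.7
```

>>> send_rows --motion '[{"x": 0, "y": 0, "z": 0.01, "rx": 0, "ry": 0, "rz": 0, "hand": 0.5}, {"x": 0, "y": 0, "z": 0.02, "rx": 0, "ry": 0, "rz": 0, "hand": 0.5}, {"x": 0, "y": 0, "z": 0.03, "rx": 0, "ry": 0, "rz": 0, "hand": 0.5}, {"x": 0, "y": 0, "z": 0.03, "rx": 0, "ry": 0, "rz": 0, "hand": 0.5}, {"x": 0, "y": 0, "z": 0.03, "rx": 0, "ry": 0, "rz": 0, "hand": 0.5}, {"x": 0, "y": 0, "z": 0.03, "rx": 0, "ry": 0, "rz": 0, "hand": 0.5}, {"x": 0, "y": 0, "z": 0.03, "rx": 0, "ry": 0, "rz": 0, "hand": 0.5}, {"x": 0, "y": 0, "z": 0.03, "rx": 0, "ry": 0, "rz": 0, "hand": 0.5}, {"x": 0, "y": 0, "z": 0.03, "rx": 0, "ry": 0, "rz": 0, "hand": 0.5}, {"x": 0, "y": 0, "z": 0.03, "rx": 0, "ry": 0, "rz": 0, "hand": 0.5}]'

```text
t: 26.58
position: [0.5742, -0.1806, 0.0611]
eef_rot: [3.142, 0.0, 1.723]
wrist_force: [-0.3, -0.3, -1.5]
gripper_width: 0.0567
gripper_force: 37.7
```

Not yet in contact, so I go a little lower.

>>> send_rows --motion '[{"x": 0, "y": 0, "z": 0.01, "rx": 0, "ry": 0, "rz": 0, "hand": 0.5}, {"x": 0, "y": 0, "z": 0.02, "rx": 0, "ry": 0, "rz": 0, "hand": 0.5}, {"x": 0, "y": 0, "z": 0.03, "rx": 0, "ry": 0, "rz": 0, "hand": 0.5}, {"x": 0, "y": 0, "z": 0.03, "rx": 0, "ry": 0, "rz": 0, "hand": 0.5}, {"x": 0, "y": 0, "z": 0.03, "rx": 0, "ry": 0, "rz": 0, "hand": 0.5}, {"x": 0, "y": 0, "z": 0.03, "rx": 0, "ry": 0, "rz": 0, "hand": 0.5}, {"x": 0, "y": 0, "z": 0.03, "rx": 0, "ry": 0, "rz": 0, "hand": 0.5}, {"x": 0, "y": 0, "z": 0.03, "rx": 0, "ry": 0, "rz": 0, "hand": 0.5}, {"x": 0, "y": 0, "z": 0.03, "rx": 0, "ry": 0, "rz": 0, "hand": 0.5}, {"x": 0, "y": 0, "z": 0.03, "rx": 0, "ry": 0, "rz": 0, "hand": 0.5}]'

```text
t: 27.42
position: [0.5742, -0.1807, 0.061]
eef_rot: [3.141, 0.0, 1.723]
wrist_force: [-2.9, -0.2, 5.6]
gripper_width: 0.0569
gripper_force: 38.0
```

>>> send_rows --motion '[{"x": 0, "y": 0, "z": 0, "rx": 0, "ry": 0, "rz": 0, "hand": 0.5}, {"x": 0, "y": 0, "z": 0, "rx": 0, "ry": 0, "rz": 0, "hand": 0}, {"x": 0, "y": 0, "z": 0, "rx": 0, "ry": 0, "rz": 0, "hand": -0.3}, {"x": 0, "y": 0, "z": 0, "rx": 0, "ry": 0, "rz": 0, "hand": -0.35}, {"x": 0, "y": 0, "z": 0, "rx": 0, "ry": 0, "rz": 0, "hand": -0.4}, {"x": 0, "y": 0, "z": 0, "rx": 0, "ry": 0, "rz": 0, "hand": -0.45}, {"x": 0, "y": 0, "z": 0, "rx": 0, "ry": 0, "rz": 0, "hand": -0.5}, {"x": 0, "y": 0, "z": 0, "rx": 0, "ry": 0, "rz": 0, "hand": -0.6}, {"x": 0, "y": 0, "z": 0, "rx": 0, "ry": 0, "rz": 0, "hand": -0.7}, {"x": 0, "y": 0, "z": 0, "rx": 0, "ry": 0, "rz": 0, "hand": -0.7}]'

```text
t: 28.25
position: [0.5742, -0.1806, 0.0602]
eef_rot: [-3.142, -0.0, 1.723]
wrist_force: [-0.3, 0.0, 0.4]
gripper_width: 0.0723
gripper_force: 0.0
```

>>> send_rows --motion '[{"x": 0, "y": 0, "z": -0.2, "rx": 0, "ry": 0, "rz": 0, "hand": -0.7}, {"x": 0, "y": 0, "z": -0.6, "rx": 0, "ry": 0, "rz": 0, "hand": -0.7}, {"x": 0, "y": 0, "z": -1.2, "rx": 0, "ry": 0, "rz": 0, "hand": -0.7}, {"x": 0, "y": 0, "z": -1.8, "rx": 0, "ry": 0, "rz": 0, "hand": -0.7}, {"x": 0, "y": 0, "z": -2.4, "rx": 0, "ry": 0, "rz": 0, "hand": -0.7}, {"x": 0, "y": 0, "z": -3.0, "rx": 0, "ry": 0, "rz": 0, "hand": -0.7}, {"x": 0, "y": 0, "z": -3.6, "rx": 0, "ry": 0, "rz": 0, "hand": -0.8}, {"x": 0, "y": 0, "z": -4.2, "rx": 0, "ry": 0, "rz": 0, "hand": -1}, {"x": 0, "y": 0, "z": -4.6, "rx": 0, "ry": 0, "rz": 0, "hand": -1}, {"x": 0, "y": 0, "z": -4.8, "rx": 0, "ry": 0, "rz": 0, "hand": -1}]'

```text
t: 29.08
position: [0.5752, -0.1809, 0.1829]
eef_rot: [3.138, 0.002, 1.723]
wrist_force: [0.4, 0.0, -0.1]
gripper_width: 0.0852
gripper_force: 0.0
```

```bash
python3 - <<'E'
from h import *
go([.4849,.3345,.165])
rims(.096,.110)
E
```

```text
d xyz [20.93 -0.44  0.68] rot [0.04 0.02 0.05]
[318. 210.] 1951 [ 0.5735 -0.1814  0.0257] 0.1026 [ 14. 157. 209.]
[318. 314.] 1836 [ 0.5854 -0.2604  0.0259] 0.1024 [95. 47. 23.]
[587. 315.] 2314 [ 0.8277 -0.3145  0.0983] 0.1022 [56. 61. 67.]
[319. 372.] 374 [ 0.5969 -0.3424  0.0307] 0.1006 [115. 121. 125.]
```

Yellow is within 1 mm of its cookie's centre. Now red.

>>> send_rows --motion '[{"x": 0.4, "y": 0, "z": 0, "rx": 0, "ry": 0, "rz": 0, "hand": -1}, {"x": 1.3, "y": 0, "z": 0, "rx": 0, "ry": 0, "rz": 0, "hand": -1}, {"x": 2.6, "y": 0, "z": 0, "rx": 0, "ry": 0, "rz": 0, "hand": -1}, {"x": 4.0, "y": 0, "z": 0, "rx": 0, "ry": 0, "rz": 0, "hand": -1}, {"x": 5.4, "y": 0, "z": 0, "rx": 0, "ry": 0, "rz": 0, "hand": -1}, {"x": 6.8, "y": 0, "z": 0, "rx": 0, "ry": 0, "rz": 0, "hand": -1}, {"x": 8.2, "y": -0.1, "z": 0, "rx": 0, "ry": 0, "rz": 0, "hand": -1}, {"x": 9.6, "y": -0.1, "z": 0, "rx": 0, "ry": 0, "rz": 0, "hand": -1}, {"x": 11.0, "y": -0.2, "z": 0, "rx": 0, "ry": 0, "rz": 0, "hand": -1}, {"x": 12.4, "y": -0.2, "z": 0, "rx": 0, "ry": 0, "rz": 0, "hand": -1}]'

```text
t: 29.97
position: [0.5198, 0.1269, 0.1791]
eef_rot: [-3.139, -0.0, 1.724]
wrist_force: [0.2, 1.1, -0.6]
gripper_width: 0.0852
gripper_force: 0.0
```

>>> send_rows --motion '[{"x": 1.4, "y": 0, "z": 0, "rx": 0, "ry": 0, "rz": 0, "hand": -1}, {"x": 2.8, "y": 0, "z": 0, "rx": 0, "ry": 0, "rz": 0, "hand": -1}, {"x": 4.2, "y": -0.1, "z": 0, "rx": 0, "ry": 0, "rz": 0, "hand": -1}, {"x": 5.6, "y": -0.1, "z": 0, "rx": 0, "ry": 0, "rz": 0, "hand": -1}, {"x": 6.9, "y": -0.2, "z": 0.1, "rx": 0, "ry": 0, "rz": 0, "hand": -1}, {"x": 7.8, "y": -0.2, "z": 0.3, "rx": 0, "ry": 0, "rz": 0, "hand": -1}, {"x": 8.3, "y": -0.2, "z": 0.4, "rx": 0, "ry": 0, "rz": 0, "hand": -1}, {"x": 8.5, "y": -0.2, "z": 0.5, "rx": 0, "ry": 0, "rz": 0, "hand": -1}, {"x": 8.5, "y": -0.2, "z": 0.5, "rx": 0, "ry": 0, "rz": 0, "hand": -1}, {"x": 8.5, "y": -0.2, "z": 0.5, "rx": 0, "ry": 0, "rz": 0, "hand": -1}]'

```text
t: 30.8
position: [0.4844, 0.3332, 0.1672]
eef_rot: [-3.14, 0.001, 1.723]
wrist_force: [-0.7, 0.0, -0.8]
gripper_width: 0.0858
gripper_force: 0.0
```

```bash
python3 - <<'E'
from h import *
rims(.09,.104)
go([.4849,.3345,.054])
E
```

```text
[323. 211.] 2241 [0.485  0.3363 0.0257] 0.0976 [ 25.  36. 192.]
d xyz [0.07 0.02 4.54] rot [-0.01  0.01  0.03]
```

>>> send_rows --motion '[{"x": 0.1, "y": 0.02, "z": 0.3, "rx": 0, "ry": 0, "rz": 0, "hand": -1}, {"x": 0.1, "y": 0.02, "z": 1.0, "rx": 0, "ry": 0, "rz": 0, "hand": -1}, {"x": 0.1, "y": 0.02, "z": 1.7, "rx": 0, "ry": 0, "rz": 0, "hand": -1}, {"x": 0.1, "y": 0.02, "z": 2.4, "rx": 0, "ry": 0, "rz": 0, "hand": -1}, {"x": 0.1, "y": 0.02, "z": 3.0, "rx": 0, "ry": 0, "rz": 0, "hand": -1}, {"x": 0.1, "y": 0.02, "z": 3.6, "rx": 0, "ry": 0, "rz": 0, "hand": -1}, {"x": 0.1, "y": 0.02, "z": 4.1, "rx": 0, "ry": 0, "rz": 0, "hand": -1}, {"x": 0.1, "y": 0.02, "z": 4.4, "rx": 0, "ry": 0, "rz": 0, "hand": -1}, {"x": 0.1, "y": 0.02, "z": 4.5, "rx": 0, "ry": 0, "rz": 0, "hand": -1}, {"x": 0.1, "y": 0.02, "z": 4.5, "rx": 0, "ry": 0, "rz": 0, "hand": -1}]'

```text
t: 31.68
position: [0.4848, 0.3361, 0.0548]
eef_rot: [-3.141, 0.001, 1.722]
wrist_force: [0.5, -0.0, 0.1]
gripper_width: 0.0854
gripper_force: 0.0
```

>>> send_rows --motion '[{"x": 0, "y": 0, "z": 0, "rx": 0, "ry": 0, "rz": 0, "hand": 0}, {"x": 0, "y": 0, "z": 0, "rx": 0, "ry": 0, "rz": 0, "hand": 0.2}, {"x": 0, "y": 0, "z": 0, "rx": 0, "ry": 0, "rz": 0, "hand": 0.4}, {"x": 0, "y": 0, "z": 0, "rx": 0, "ry": 0, "rz": 0, "hand": 0.5}, {"x": 0, "y": 0, "z": 0, "rx": 0, "ry": 0, "rz": 0, "hand": 0.5}, {"x": 0, "y": 0, "z": 0, "rx": 0, "ry": 0, "rz": 0, "hand": 0.5}, {"x": 0, "y": 0, "z": 0, "rx": 0, "ry": 0, "rz": 0, "hand": 0.5}, {"x": 0, "y": 0, "z": 0, "rx": 0, "ry": 0, "rz": 0, "hand": 0.5}, {"x": 0, "y": 0, "z": 0, "rx": 0, "ry": 0, "rz": 0, "hand": 0.5}, {"x": 0, "y": 0, "z": 0, "rx": 0, "ry": 0, "rz": 0, "hand": 0.5}]' --squeeze 35

```text
t: 32.52
position: [0.4855, 0.3373, 0.0564]
eef_rot: [3.14, -0.001, 1.724]
wrist_force: [-1.6, -1.0, 6.5]
gripper_width: 0.0551
gripper_force: 37.0
```

>>> send_rows --motion '[{"x": 0, "y": 0, "z": -0.1, "rx": 0, "ry": 0, "rz": 0, "hand": 0.5}, {"x": 0, "y": 0, "z": -0.4, "rx": 0, "ry": 0, "rz": 0, "hand": 0.5}, {"x": 0, "y": 0, "z": -0.8, "rx": 0, "ry": 0, "rz": 0, "hand": 0.5}, {"x": 0, "y": 0, "z": -1.3, "rx": 0, "ry": 0, "rz": 0, "hand": 0.5}, {"x": 0, "y": 0, "z": -1.8, "rx": 0, "ry": 0, "rz": 0, "hand": 0.5}, {"x": 0, "y": 0, "z": -2.3, "rx": 0, "ry": 0, "rz": 0, "hand": 0.5}, {"x": 0, "y": 0, "z": -2.8, "rx": 0, "ry": 0, "rz": 0, "hand": 0.5}, {"x": 0, "y": 0, "z": -3.1, "rx": 0, "ry": 0, "rz": 0, "hand": 0.5}, {"x": 0, "y": 0, "z": -3.3, "rx": 0, "ry": 0, "rz": 0, "hand": 0.5}, {"x": 0, "y": 0, "z": -3.3, "rx": 0, "ry": 0, "rz": 0, "hand": 0.5}]'

```text
t: 33.35
position: [0.4856, 0.3374, 0.1392]
eef_rot: [3.14, -0.001, 1.723]
wrist_force: [0.2, 0.7, -1.9]
gripper_width: 0.0551
gripper_force: 37.3
```

```bash
python3 - <<'E'
from h import *
go([.5632,-.1010,.135])
E
```

```text
d xyz [-17.8    0.4    0.15] rot [ 0.02 -0.01  0.05]
```

>>> send_rows --motion '[{"x": -0.3, "y": 0, "z": 0, "rx": 0, "ry": 0, "rz": 0, "hand": 0.5}, {"x": -0.9, "y": 0, "z": 0, "rx": 0, "ry": 0, "rz": 0, "hand": 0.5}, {"x": -1.8, "y": 0, "z": 0, "rx": 0, "ry": 0, "rz": 0, "hand": 0.5}, {"x": -2.9, "y": 0, "z": 0, "rx": 0, "ry": 0, "rz": 0, "hand": 0.5}, {"x": -4.1, "y": 0.1, "z": 0, "rx": 0, "ry": 0, "rz": 0, "hand": 0.5}, {"x": -5.3, "y": 0.1, "z": 0, "rx": 0, "ry": 0, "rz": 0, "hand": 0.5}, {"x": -6.5, "y": 0.1, "z": 0, "rx": 0, "ry": 0, "rz": 0, "hand": 0.5}, {"x": -7.7, "y": 0.2, "z": 0, "rx": 0, "ry": 0, "rz": 0, "hand": 0.5}, {"x": -8.9, "y": 0.2, "z": 0, "rx": 0, "ry": 0, "rz": 0, "hand": 0.5}, {"x": -10.1, "y": 0.2, "z": 0, "rx": 0, "ry": 0, "rz": 0, "hand": 0.5}]'

```text
t: 34.18
position: [0.5271, 0.0851, 0.1369]
eef_rot: [-3.14, 0.001, 1.723]
wrist_force: [0.3, -0.0, -1.7]
gripper_width: 0.0548
gripper_force: 37.3
```

>>> send_rows --motion '[{"x": -1.2, "y": 0, "z": 0, "rx": 0, "ry": 0, "rz": 0, "hand": 0.5}, {"x": -2.4, "y": 0, "z": 0, "rx": 0, "ry": 0, "rz": 0, "hand": 0.5}, {"x": -3.6, "y": 0.1, "z": 0, "rx": 0, "ry": 0, "rz": 0, "hand": 0.5}, {"x": -4.8, "y": 0.1, "z": 0, "rx": 0, "ry": 0, "rz": 0, "hand": 0.5}, {"x": -5.8, "y": 0.2, "z": 0, "rx": 0, "ry": 0, "rz": 0, "hand": 0.5}, {"x": -6.7, "y": 0.2, "z": 0, "rx": 0, "ry": 0, "rz": 0, "hand": 0.5}, {"x": -7.3, "y": 0.2, "z": 0, "rx": 0, "ry": 0, "rz": 0, "hand": 0.5}, {"x": -7.6, "y": 0.2, "z": 0, "rx": 0, "ry": 0, "rz": 0, "hand": 0.5}, {"x": -7.65, "y": 0.2, "z": 0, "rx": 0, "ry": 0, "rz": 0, "hand": 0.5}, {"x": -7.65, "y": 0.2, "z": 0, "rx": 0, "ry": 0, "rz": 0, "hand": 0.5}]'

```text
t: 35.02
position: [0.5613, -0.1006, 0.1372]
eef_rot: [-3.14, -0.001, 1.722]
wrist_force: [-0.5, 0.1, -0.2]
gripper_width: 0.0552
gripper_force: 37.3
```

```bash
python3 - <<'E'
from h import *
ctrl.capture("side")
go([.563,-.100,.060])
E
```

```text
d xyz [-0.02  0.07  3.1 ] rot [-0.01 -0.01  0.05]
```

>>> send_rows --motion '[{"x": 0, "y": 0.05, "z": 0.4, "rx": 0, "ry": 0, "rz": 0, "hand": 0.5}, {"x": 0, "y": 0.05, "z": 1.0, "rx": 0, "ry": 0, "rz": 0, "hand": 0.5}, {"x": 0, "y": 0.05, "z": 1.6, "rx": 0, "ry": 0, "rz": 0, "hand": 0.5}, {"x": 0, "y": 0.05, "z": 2.1, "rx": 0, "ry": 0, "rz": 0, "hand": 0.5}, {"x": 0, "y": 0.05, "z": 2.5, "rx": 0, "ry": 0, "rz": 0, "hand": 0.5}, {"x": 0, "y": 0.05, "z": 2.75, "rx": 0, "ry": 0, "rz": 0, "hand": 0.5}, {"x": 0, "y": 0.05, "z": 2.9, "rx": 0, "ry": 0, "rz": 0, "hand": 0.5}, {"x": 0, "y": 0.05, "z": 2.96, "rx": 0, "ry": 0, "rz": 0, "hand": 0.5}, {"x": 0, "y": 0.05, "z": 3.0, "rx": 0, "ry": 0, "rz": 0, "hand": 0.5}, {"x": 0, "y": 0.05, "z": 3.02, "rx": 0, "ry": 0, "rz": 0, "hand": 0.5}]'

```text
t: 35.9
position: [0.564, -0.1, 0.0627]
eef_rot: [3.141, 0.0, 1.724]
wrist_force: [0.0, 0.8, -2.2]
gripper_width: 0.0548
gripper_force: 37.3
```

>>> send_rows --motion '[{"x": 0, "y": 0, "z": 0.01, "rx": 0, "ry": 0, "rz": 0, "hand": 0.5}, {"x": 0, "y": 0, "z": 0.02, "rx": 0, "ry": 0, "rz": 0, "hand": 0.5}, {"x": 0, "y": 0, "z": 0.03, "rx": 0, "ry": 0, "rz": 0, "hand": 0.5}, {"x": 0, "y": 0, "z": 0.04, "rx": 0, "ry": 0, "rz": 0, "hand": 0.5}, {"x": 0, "y": 0, "z": 0.04, "rx": 0, "ry": 0, "rz": 0, "hand": 0.5}, {"x": 0, "y": 0, "z": 0.04, "rx": 0, "ry": 0, "rz": 0, "hand": 0.5}, {"x": 0, "y": 0, "z": 0.04, "rx": 0, "ry": 0, "rz": 0, "hand": 0.5}, {"x": 0, "y": 0, "z": 0.04, "rx": 0, "ry": 0, "rz": 0, "hand": 0.5}, {"x": 0, "y": 0, "z": 0.04, "rx": 0, "ry": 0, "rz": 0, "hand": 0.5}, {"x": 0, "y": 0, "z": 0.04, "rx": 0, "ry": 0, "rz": 0, "hand": 0.5}]'

```text
t: 36.73
position: [0.5636, -0.1001, 0.0615]
eef_rot: [3.141, 0.0, 1.723]
wrist_force: [0.1, -0.5, 0.8]
gripper_width: 0.0552
gripper_force: 37.4
```

Just touching. I lower a hair more (0.4 mm), then release and lift.

>>> send_rows --motion '[{"x": 0, "y": 0, "z": 0.015, "rx": 0, "ry": 0, "rz": 0, "hand": 0.5}, {"x": 0, "y": 0, "z": 0.015, "rx": 0, "ry": 0, "rz": 0, "hand": 0.5}, {"x": 0, "y": 0, "z": 0.015, "rx": 0, "ry": 0, "rz": 0, "hand": 0}, {"x": 0, "y": 0, "z": 0.015, "rx": 0, "ry": 0, "rz": 0, "hand": -0.3}, {"x": 0, "y": 0, "z": 0.015, "rx": 0, "ry": 0, "rz": 0, "hand": -0.4}, {"x": 0, "y": 0, "z": 0.015, "rx": 0, "ry": 0, "rz": 0, "hand": -0.45}, {"x": 0, "y": 0, "z": 0.015, "rx": 0, "ry": 0, "rz": 0, "hand": -0.5}, {"x": 0, "y": 0, "z": 0.015, "rx": 0, "ry": 0, "rz": 0, "hand": -0.6}, {"x": 0, "y": 0, "z": 0.015, "rx": 0, "ry": 0, "rz": 0, "hand": -0.7}, {"x": 0, "y": 0, "z": 0.015, "rx": 0, "ry": 0, "rz": 0, "hand": -0.7}]'

```text
t: 37.57
position: [0.5635, -0.1, 0.0608]
eef_rot: [-3.141, -0.0, 1.723]
wrist_force: [-0.6, -0.5, -0.8]
gripper_width: 0.0726
gripper_force: 0.0
```

>>> send_rows --motion '[{"x": 0, "y": 0, "z": -0.2, "rx": 0, "ry": 0, "rz": 0, "hand": -0.7}, {"x": 0, "y": 0, "z": -0.6, "rx": 0, "ry": 0, "rz": 0, "hand": -0.7}, {"x": 0, "y": 0, "z": -1.2, "rx": 0, "ry": 0, "rz": 0, "hand": -0.7}, {"x": 0, "y": 0, "z": -1.8, "rx": 0, "ry": 0, "rz": 0, "hand": -0.7}, {"x": 0, "y": 0, "z": -2.4, "rx": 0, "ry": 0, "rz": 0, "hand": -0.7}, {"x": 0, "y": 0, "z": -3.0, "rx": 0, "ry": 0, "rz": 0, "hand": -0.7}, {"x": 0, "y": 0, "z": -3.6, "rx": 0, "ry": 0, "rz": 0, "hand": -0.8}, {"x": 0, "y": 0, "z": -4.2, "rx": 0, "ry": 0, "rz": 0, "hand": -1}, {"x": 0, "y": 0, "z": -4.8, "rx": 0, "ry": 0, "rz": 0, "hand": -1}, {"x": 0, "y": 0, "z": -5.2, "rx": 0, "ry": 0, "rz": 0, "hand": -1}]'

```text
t: 38.4
position: [0.5643, -0.1001, 0.1936]
eef_rot: [3.139, 0.001, 1.723]
wrist_force: [-0.1, -0.1, 0.2]
gripper_width: 0.0857
gripper_force: 0.0
```

>>> send_rows --motion '[{"x": 0.4, "y": 0, "z": 0, "rx": 0, "ry": 0, "rz": 0, "hand": -1}, {"x": 1.2, "y": 0, "z": 0, "rx": 0, "ry": 0, "rz": 0, "hand": -1}, {"x": 2.3, "y": 0, "z": 0, "rx": 0, "ry": 0, "rz": 0, "hand": -1}, {"x": 3.5, "y": 0, "z": 0, "rx": 0, "ry": 0, "rz": 0, "hand": -1}, {"x": 4.7, "y": 0, "z": 0, "rx": 0, "ry": 0, "rz": 0, "hand": -1}, {"x": 5.9, "y": 0, "z": 0, "rx": 0, "ry": 0, "rz": 0, "hand": -1}, {"x": 7.0, "y": 0, "z": 0, "rx": 0, "ry": 0, "rz": 0, "hand": -1}, {"x": 7.7, "y": 0, "z": 0, "rx": 0, "ry": 0, "rz": 0, "hand": -1}, {"x": 8.0, "y": 0, "z": 0, "rx": 0, "ry": 0, "rz": 0, "hand": -1}, {"x": 8.0, "y": 0, "z": 0, "rx": 0, "ry": 0, "rz": 0, "hand": -1}]'

```text
t: 39.23
position: [0.5322, 0.0994, 0.1905]
eef_rot: [-3.141, -0.0, 1.726]
wrist_force: [0.1, -1.1, 0.2]
gripper_width: 0.0853
gripper_force: 0.0
```

```bash
python3 - <<'E'
from h import *
p,W=cloud("top"); Z=W[...,2]; cv2.imwrite("pics/topf.png",p)
n,l,s,c=cv2.connectedComponentsWithStats(((Z>.096)&(Z<.110)).astype(np.uint8))
for i in range(1,n):
    if 80<s[i,4]<500: print(c[i].round(),s[i,4],circ(W[l==i][:,:2]).round(4),np.median(Z[l==i]).round(4),p[l==i].mean(0).round())
E
```

```text
[598.  98.] 347 [ 0.8212 -0.6594  0.0854] 0.1033 [129. 131. 140.]
[539.  88.] 495 [ 0.8217 -0.5005  0.0468] 0.1008 [44. 52. 62.]
[  7. 158.] 145 [0.6186 0.6404 0.0493] 0.1026 [29. 34. 39.]
[476. 182.] 227 [ 0.5959 -0.3375  0.026 ] 0.1016 [210. 215. 218.]
[439. 185.] 216 [ 0.5848 -0.2604  0.026 ] 0.1019 [156.  78.  40.]
[400. 190.] 208 [ 0.5727 -0.1812  0.0259] 0.1022 [  9. 135. 187.]
[360. 194.] 210 [ 0.5622 -0.101   0.0259] 0.1019 [ 20.  30. 131.]
```

View pics/topf.png

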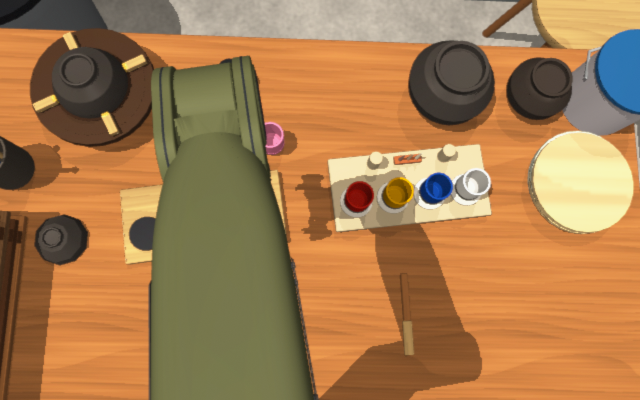

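The shelf row now reads red (360,194), yellow (400,190), blue (439,185), white (476,182). All four are upright with rims at 102 mm and within 2 mm of their cookie centres, and the look-alikes are untouched. Handing in.

```bash
python3 -c "
from plant import ctrl
print(ctrl.job_done())"
```

```text
the job is handed in; nothing more can be done
None
```

All four cups stand upright on their cookies within about 2 mm of centre, in the original order (red, yellow, blue, white, left to right), and the job was handed in at about 39 s.

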